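Stow the microscope optics in the hidden drawer

TASK

First push the white carrier box, which stands in the way of the hidden drawer, across the bench until it sits squarely inside the black taped outline. Then press the pad on top of the plinth so that the drawer springs out, stand every eyepiece and objective from the rubber mat upright in the drawer, and push the drawer home until it latches shut. Leave the carrier box inside the outline, and leave the bottle and the dish alone.

Things in the scene. Friction and masses are not known exactly. Their poses are not given: they have to be found in the camera images.
- carrier_mid (a point): Closed white plastic wafer carrier box, 140 x 140 mm and 45 mm high, about 450 g, loose, too wide to grip: slides when pushed on its sides. The point is its centre, 22.5 mm above the bench; x and y run square to its sides
- outline: Square of black tape on the bench, look only, 170 mm inside and 194 mm outside: the parking place of the carrier box, to the left or the right of the plinth. Origin at its centre on the bench; x and y run along its sides
- drawer (a joint): How far the drawer is out of the plinth, m: 0 shut and latched, 0.135 fully out. A spring (6 N shut, 3 N fully out) drives it out as soon as it is unlatched and keeps it out. Pushed home (about 8 N, up to 5 mm beyond 0) it clicks and stays at 0 within 2 mm when let go
- drawer_front (a point): Middle of the outer face of the drawer's flush front, which has no handle; 296 mm wide and 84 mm high, 50 mm above the bench. It slides out along the -x axis of this point (towards the robot)
- drawer_in (a point): Centre of the drawer's inner floor, 13 mm above the bench; inside it measures 155 mm along x by 276 mm along y, with side and rear walls 55 mm above the floor and a front 79 mm above it. It moves with the drawer. x points into the plinth, y to its left. Fully out, the floor is open to the sky from 77 mm on the front side (-x) of this point to 40 mm behind it; there is 83 mm of height above the floor inside the plinth
- latch_pad (a joint): How far the latch pad is pressed down, m: 0 up, 0.008 fully down; the drawer is freed at 0.004 to 0.006. Sprung: 1.4 N to start, 4.2 N fully down, and comes back up by itself
- latch_top (a point): Middle of the top of the latch pad, a grey square 60 x 60 mm that stands 13 mm above the middle of the plinth's top. The plinth is a white metal box, 200 mm deep (x), 320 mm wide (y) and 106 mm high, fixed to the bench, its front towards the robot
- mat: Black rubber mat, 270 x 190 x 4 mm, fixed to the bench on the other side of the plinth from the outline; the optics stand on it. Origin at the centre of its underside, x along the long side
- eyepiece0_mid (a point): Microscope eyepiece standing on its eyecup: black rubber eyecup 42 mm across and 20 mm high below, plain metal barrel 30 mm across from 20 to 65 mm above its base; 65 mm tall, about 120 g. Absent (None) in some starts. The point is its centre, 32.5 mm above its base; z is its own axis, up when it stands
- eyepiece1_mid (a point): Microscope eyepiece standing on its eyecup: black rubber eyecup 42 mm across and 20 mm high below, plain metal barrel 30 mm across from 20 to 65 mm above its base; 65 mm tall, about 120 g. Absent (None) in some starts. The point is its centre, 32.5 mm above its base; z is its own axis, up when it stands
- eyepiece2_mid (a point): Microscope eyepiece standing on its eyecup: black rubber eyecup 42 mm across and 20 mm high below, plain metal barrel 30 mm across from 20 to 65 mm above its base; 65 mm tall, about 120 g. Absent (None) in some starts. The point is its centre, 32.5 mm above its base; z is its own axis, up when it stands
- objective0_mid (a point): Microscope objective standing on its wide end, nose up: dark flange 42 mm across and 14 mm high, steel body 34 mm across from 14 to 52 mm above its base, then a cone to an 18 mm nose at 65 mm; about 120 g. Absent (None) in some starts. The point is its centre, 32.5 mm above its base; z is its own axis, up when it stands
- objective1_mid (a point): Microscope objective standing on its wide end, nose up: dark flange 42 mm across and 14 mm high, steel body 34 mm across from 14 to 52 mm above its base, then a cone to an 18 mm nose at 65 mm; about 120 g. Absent (None) in some starts. The point is its centre, 32.5 mm above its base; z is its own axis, up when it stands
- wash_bottle: Bystander: amber bottle 64 mm across, 150 mm high. Origin at the centre of its underside
- dish: Bystander: white bowl 110 mm across, 30 mm high. Origin at the centre of its underside
Mind the look-alikes: they are no part of the job. What is shaped like the part that bears eyepiece0_mid but blue is not meant. Of the things that look like the part that bears carrier_mid, the larger one is meant.

How it is judged:
On the way, in this order (a step that is already met when the one before it is completed fails the run):
1. the carrier box sits inside the taped outline (x of carrier_mid in the frame of outline between -0.02 and 0.02 m and y of carrier_mid in the frame of outline between -0.02 and 0.02 m and height (world z) of carrier_mid below 0.03 m and (angle between the x axis of carrier_mid and the x axis of outline, either way round below 0.15 rad or angle between the x axis of carrier_mid and the y axis of outline, either way round below 0.15 rad)), for 0.2 s.
2. the drawer has sprung out (value of joint drawer above 0.12 m), for 0.2 s.
3. every eyepiece and objective stands in the drawer (x of eyepiece0_mid in the frame of drawer_in between -0.08 and 0.08 m and y of eyepiece0_mid in the frame of drawer_in between -0.14 and 0.14 m and z of eyepiece0_mid in the frame of drawer_in between 0.02 and 0.045 m and angle between each of eyepiece0_mid, eyepiece1_mid, eyepiece2_mid, objective0_mid, objective1_mid's own z axis and vertical below 0.3 rad and x of eyepiece1_mid in the frame of drawer_in between -0.08 and 0.08 m and y of eyepiece1_mid in the frame of drawer_in between -0.14 and 0.14 m and z of eyepiece1_mid in the frame of drawer_in between 0.02 and 0.045 m and x of eyepiece2_mid in the frame of drawer_in between -0.08 and 0.08 m and y of eyepiece2_mid in the frame of drawer_in between -0.14 and 0.14 m and z of eyepiece2_mid in the frame of drawer_in between 0.02 and 0.045 m and x of objective0_mid in the frame of drawer_in between -0.08 and 0.08 m and y of objective0_mid in the frame of drawer_in between -0.14 and 0.14 m and z of objective0_mid in the frame of drawer_in between 0.02 and 0.045 m and x of objective1_mid in the frame of drawer_in between -0.08 and 0.08 m and y of objective1_mid in the frame of drawer_in between -0.14 and 0.14 m and z of objective1_mid in the frame of drawer_in between 0.02 and 0.045 m), for 0.2 s.
4. the drawer is shut (value of joint drawer below 0.005 m), for 0.2 s.
At the end, for the whole second after the job is handed in: The carrier box lies flat with its centre within 20 mm of the outline's centre along each side, its sides within 0.15 rad of the outline's; all eyepieces and objectives present stand on the drawer's floor within 0.3 rad of upright; the drawer is latched shut (less than 5 mm out) (all of step 1 and all of step 3 and value of joint drawer below 0.005 m); the robot touches nothing.
It fails at once if the bottle or the dish is shifted by more than 30 mm (distance of any of wash_bottle, dish from where it was at the start of the episode above 0.03 m).
Of eyepiece0, eyepiece1, eyepiece2, objective0, objective1 only 3 to 4 are there at a start; the rules pass over those that are not, and their reading is None.
At some moment in a run one of carrier, eyepiece0, eyepiece1, eyepiece2, objective0, objective1 may be knocked a few centimetres aside while the robot is not near it.
It also fails if it takes over 200 s, if anything falls off the work surface, if the arm or the gripper's body presses on something with over 40 N, if the wrist force passes 120 N, or if a joint passes its speed limit or range.

ROBOT

A 6-joint arm with a two-finger parallel gripper is mounted at the origin on the work surface. World frame = base frame: x ahead of the robot, y to its left, z up, the work surface at z = 0. Lengths are in m, angles in rad, forces in N, time in s.
With the tool pointing down it reaches from about 0.25 to 0.775 m from the base axis. Payload 4 kg.
Tool frame: the origin (TCP) lies midway between the tips of the shut fingers; the grasp point (between the pads) lies 19 mm behind it; y points along the fingers, x is the direction in which the jaws open and shut, and the axes are right-handed (so a half turn about y gives the same grasp; the last joint's range is limited). The gripper opens to 94 mm and grips with 3 to 60 N. Pads are 16 mm wide; open, the fingers measure 119 mm over their backs; the gripper's body (75 mm by 177 mm) begins 78 mm behind the grasp point.
Start: joints at [1.22, 0.087, 1.371, -0, 1.684, -0.103], TCP at [0.135, 0.533, 0.206] pointing down, gripper open.
Joint ranges: [-3.1, 3.1], [-0.76, 2.03], [0.27, 2.55], [-1.08, 4.22], [0.17, 2.65], [-2.57, 2.57]. Speed limits (rad/s): [2.79, 2.79, 3.14, 3.14, 3.14, 3.14].

INTERFACE

Orientations are given as [roll, pitch, yaw] about the fixed x, y, z axes, in that order (R = Rz(yaw) Ry(pitch) Rx(roll)).
In Python, from bench import robot gives the robot as it stands.
- The arm moves only by the shell command python3 -m creep 'ROWS'. ROWS is JSON, a list of rows, each a list of 7 numbers: the shift along the tool's x, y, z in mm, then the turn, a rotation vector about the tool's x, y, z in degrees, then the closure in counts, from 0 (fully open) to 255 (shut). A call has 1 to 5 rows; each row is the pose to reach, as a shift and turn from the pose commanded when the call began, along the tool's axes at that moment; what a row does not reach only later rows make up. A row lasts 1/8 s, in which the tool goes at most 62.5 mm and 10.7 degrees, less where a joint would pass 70% of its speed; a pose out of reach is approached as far as the arm can. A call with a gripper value outside its range is refused whole. The fingers move at their own pace and stop on an object; the grip force is fixed at half the most. Time passes only in rows, so rows that repeat a pose let the fingers close. It gives the time, the measured TCP pose, the force and the opening at its end, in the units of the state.
- robot.get_obs(): the state, without advancing time (a new reading comes with each control period).
- robot.snapshot(name): name is "scene" or "top" or "wrist"; returns a dict with "color" (384x512x3 uint8, blue, green, red), "fx", "fy", "cx", "cy" (pixels), "k1" (the pictures are not rectified: a ray, as slopes to the right and down, at radius r is drawn at 1 + k1 r^2 times it, then the intrinsics apply), "world_from_camera" (4x4, takes a point from camera to world coordinates); the wrist camera has in their place "mount" (4x4, takes a point from camera to tool coordinates, whose origin is the TCP and whose axes are the tool frame's). Camera axes: x right, y down, z forward; pixel columns grow to the right and rows downward; lengths in m; the calibration is good to about 2 mm. A picture is of the moment at which its call begins: read the wrist's pose just before it. There is no depth.
- robot.close_job(): hands the job in, once; it reports no verdict.
Trained networks look in the newest picture that a camera, given by its name, has taken for a name from the list of things; names that differ only in an ending like _2 or _b are one class to them, and where a whole thing is asked for, a point or a joint stands for the part that bears it (a point fixed in the world has none). Each returns a list of dicts, best first, with "p" (0 to 1); they miss things now and then, are a little off and sometimes report something else, mostly with a low value. They report only what shows in the picture. A call takes as long as a camera call. They do not tell look-alikes from the thing itself.
- robot.spot_in(name, camera): "point" ([x, y, z] in m, in world coordinates, good to about 4 mm: the middle of the surface that is visible of it).
- robot.landmark_of(name, camera): "point" ([x, y, z] in m, in world coordinates, good to about 4 mm: a listed point, or the origin of a listed thing).
The state is a dict: "time": time; "joint_positions": joint angles; "qvel": joint speeds; "joint_torque": joint torques, N m; "tool_pos": TCP position; "ee_rot": TCP orientation; "wrist_force": force on the tool from outside, world axes, zero at the start; "wrist_torque": the same for the moment, N m; "width": finger opening in m.
Only numpy, scipy, OpenCV 4.12 (cv2) and the standard library are available. Lean on these libraries where they do the work, as an engineer would, in place of code of your own. Each camera call takes 0.05 s, during which the arm holds its last target.

## Working session

There is one attempt and no reset: what is moved stays moved. The work goes in short steps, Python scripts to look and compute and a shell command to move; the robot and the scene stay as the last step left them, time stands still between calls to the robot, and variables do not carry over. Pictures are saved under pics/ and viewed, and the job is handed in when it is done.

```bash
ls; mkdir -p pics
python3 - <<'E'
from bench import robot
import cv2,numpy as np
o=robot.get_obs(); print({k:np.round(v,3).tolist() for k,v in o.items()})
for n in ["scene","top","wrist"]:
    s=robot.snapshot(n); cv2.imwrite(f"pics/{n}0.png",s["color"]); print(n,[s[k] for k in ("fx","fy","cx","cy","k1")]); print(np.round(s.get("world_from_camera",s.get("mount")),4).tolist())
E
```

```text
pics
{'time': 0.0, 'joint_positions': [1.22, 0.088, 1.372, -0.0, 1.684, -0.103], 'qvel': [-0.0, 0.001, 0.0, 0.001, -0.002, -0.0], 'joint_torque': [-0.0, -34.017, -30.243, 0.072, 0.033, -0.0], 'tool_pos': [0.135, 0.533, 0.204], 'ee_rot': [-1.571, 0.002, 1.323], 'wrist_force': [0.023, -0.386, 0.534], 'wrist_torque': [-0.042, 0.02, -0.027], 'width': 0.094}
scene [475.27394427477464, 475.27394427477464, 258.79518105162697, 193.0874006010586, -0.1371403582853421]
[[-0.6092, 0.5779, -0.543, 1.1601], [0.7928, 0.4602, -0.3997, 0.4543], [0.0189, -0.6739, -0.7386, 0.9668], [0.0, 0.0, 0.0, 1.0]]
top [460.34823061478795, 460.34823061478795, 258.1536925217998, 186.18471413651775, -0.05365724522131911]
[[0.029, -0.9937, 0.108, 0.3925], [-0.9995, -0.0272, 0.0174, -0.0245], [-0.0143, -0.1085, -0.994, 1.3984], [0.0, 0.0, 0.0, 1.0]]
wrist [345.3058922296666, 345.3058922296666, 253.9727221285829, 183.25420672110306, 0.0022883422319530723]
[[1.0, -0.0001, -0.0002, -0.0003], [0.0002, -0.248, 0.9688, -0.1798], [-0.0001, -0.9688, -0.248, 0.0712], [0.0, 0.0, 0.0, 1.0]]
```

View pics/scene0.png

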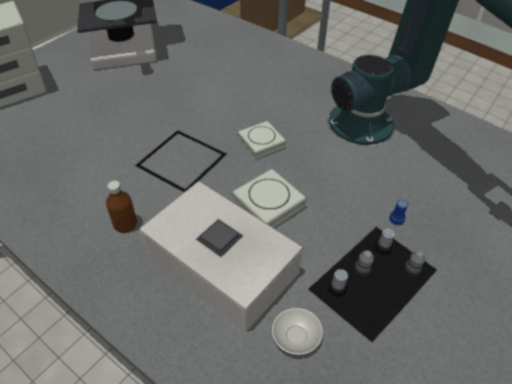

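View pics/top0.png

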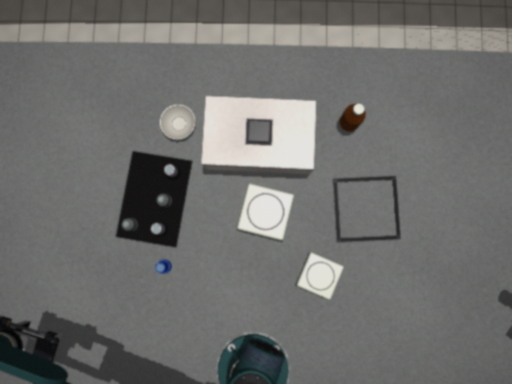

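View pics/wrist0.png

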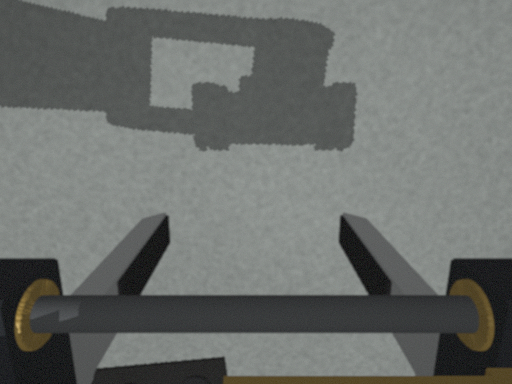

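Scene picture: the large carrier is at (269,197) in front of the plinth and the small look-alike at (262,138). The outline is at (181,159). The mat at (373,280) holds four parts, and the blue decoy eyepiece is at (399,211). In the top picture these are carrier (266,212), small box (320,275), outline (366,209), parts (170,170), (164,200), (129,225), (157,229), and blue (164,267).

```bash
cat > h.py <<'E'
from bench import robot
import cv2,numpy as np
from scipy.spatial.transform import Rotation as Ro
def snap(n,name):
    o=robot.get_obs(); s=robot.snapshot(n); cv2.imwrite(f"pics/{name}.png",s["color"])
    s["T"]=s["world_from_camera"] if "world_from_camera" in s else toolT(o)@s["mount"]
    s["T"]=np.array(s["T"]); return s
def toolT(o):
    T=np.eye(4); T[:3,:3]=Ro.from_euler('xyz',o["ee_rot"]).as_matrix(); T[:3,3]=o["tool_pos"]; return T
def px2w(s,uv,z):
    uv=np.atleast_2d(np.array(uv,float)); K=np.array([[s["fx"],0,s["cx"]],[0,s["fy"],s["cy"]],[0,0,1]])
    p=cv2.undistortPoints(uv[:,None],K,np.array([s["k1"],0,0,0.]))[:,0]
    d=np.c_[p,np.ones(len(p))]@s["T"][:3,:3].T; c=s["T"][:3,3]
    return c+d*((z-c[2])/d[:,2])[:,None]
def w2px(s,P):
    P=np.atleast_2d(P); Ti=np.linalg.inv(s["T"]); q=P@Ti[:3,:3].T+Ti[:3,3]
    a=q[:,0]/q[:,2]; b=q[:,1]/q[:,2]; f=1+s["k1"]*(a*a+b*b)
    return np.c_[s["fx"]*a*f+s["cx"],s["fy"]*b*f+s["cy"]]
E
python3 - <<'E'
from h import *
s=snap("top","top1")
cv2.imwrite("pics/top1b.png",cv2.resize(s["color"][80:290,100:420],None,fx=2.5,fy=2.5,interpolation=cv2.INTER_CUBIC))
for n in ["carrier_mid","outline","drawer_front","latch_top","mat","eyepiece0_mid","objective0_mid","wash_bottle","dish"]:
    for cam in ["top"]:
        print(n,[(round(d["p"],2),np.round(d["point"],3).tolist()) for d in robot.landmark_of(n,cam)])
s=snap("scene","scene1")
cv2.imwrite("pics/scene1b.png",cv2.resize(s["color"][190:310,290:450],None,fx=5,fy=5,interpolation=cv2.INTER_CUBIC))
for n in ["carrier_mid","outline","drawer_front","latch_top","mat","eyepiece0_mid","objective0_mid"]:
        print(n,[(round(d["p"],2),np.round(d["point"],3).tolist()) for d in robot.landmark_of(n,"scene")])
E
```

```text
carrier_mid [(0.69, [0.467, -0.025, 0.022]), (0.66, [0.284, -0.19, 0.014]), (0.37, [0.583, 0.261, 0.039])]
outline []
drawer_front [(0.66, [0.589, 0.002, 0.052])]
latch_top [(0.9, [0.69, -0.001, 0.118])]
mat [(0.67, [0.498, 0.315, -0.003])]
eyepiece0_mid [(0.7, [0.294, 0.278, 0.029]), (0.63, [0.407, 0.291, 0.036])]
objective0_mid [(0.61, [0.493, 0.283, 0.031])]
wash_bottle [(0.91, [0.753, -0.276, -0.002])]
dish [(0.69, [0.732, 0.253, -0.002])]
carrier_mid [(0.93, [0.283, -0.185, 0.015]), (0.58, [0.469, -0.023, 0.026])]
outline [(0.21, [0.416, 0.378, 0.037])]
drawer_front [(0.32, [0.733, 0.253, 0.002])]
latch_top [(0.92, [0.691, 0.0, 0.117]), (0.18, [0.579, 0.265, 0.039])]
mat [(0.79, [0.496, 0.318, -0.004])]
eyepiece0_mid [(0.74, [0.294, 0.277, 0.033]), (0.7, [0.404, 0.289, 0.036])]
objective0_mid [(0.93, [0.49, 0.282, 0.039]), (0.49, [0.733, 0.251, 0.001])]
```

View pics/top1b.png

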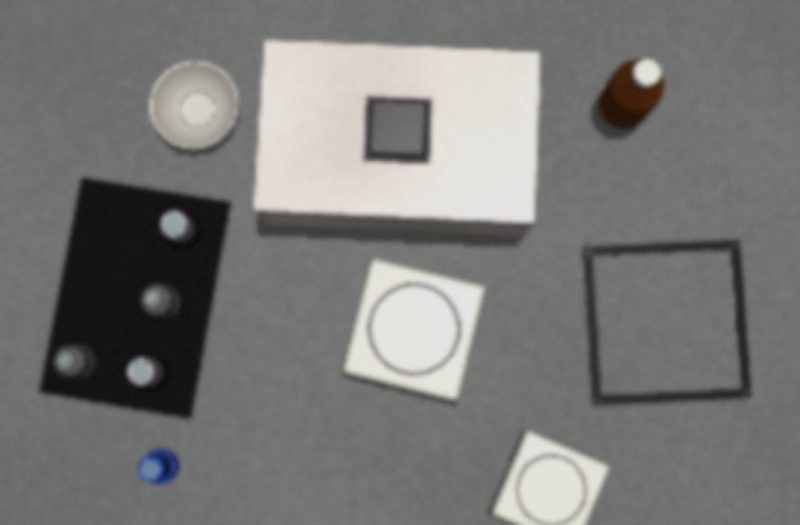

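View pics/scene1b.png

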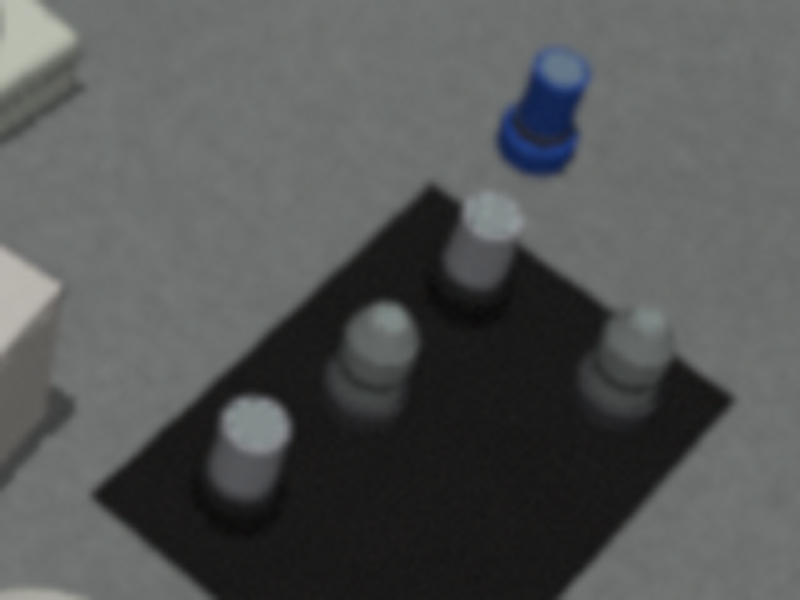

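The crops show two eyepieces with flat bright tops (top crop (174,224) and (142,371)), two objectives with noses ((160,300) and (74,360)), and the blue decoy at (158,466). The large carrier at (415,330) is the right one; the small box at (551,490) is the look-alike.

Run:
```python
from h import *
s=snap("top","top2")
f=lambda L:[((x+.5)/2.5-.5+100,(y+.5)/2.5-.5+80) for x,y in L]
c=px2w(s,f([(373,260),(484,287),(458,400),(345,373)]),.045); print("carrier",np.round(c,3)[:,:2].tolist(),c.mean(0),np.linalg.norm(np.diff(c,axis=0),axis=1))
o=px2w(s,f([(584,245),(739,240),(750,396),(594,404)]),0); print("out",np.round(o,3)[:,:2].tolist(),o.mean(0),np.linalg.norm(np.diff(o,axis=0),axis=1))
p=px2w(s,f([(264,40),(540,52),(534,222),(254,211)]),.106); print("plinth",np.round(p,3)[:,:2].tolist(),p.mean(0))
print("parts",np.round(px2w(s,f([(174,224),(142,371),(160,299),(70,359)]),.069),3).tolist())
c=px2w(s,f([(526,432),(608,467),(493,515)]),.03); print("small",np.round(c,3)[:,:2].tolist())
a=px2w(s,f([(82,178),(230,202),(191,417),(40,392)]),0.004); print("mat",np.round(a,3)[:,:2].tolist(),a.mean(0))
```

```text
carrier [[0.546, 0.027], [0.518, -0.105], [0.384, -0.078], [0.412, 0.055]] [ 0.46506563 -0.02518159  0.045     ] [0.13499113 0.13618875 0.13595343]
out [[0.577, -0.229], [0.588, -0.419], [0.398, -0.432], [0.384, -0.244]] [ 0.48682521 -0.33115327  0.        ] [0.19060552 0.19036442 0.18941022]
plinth [[0.793, 0.159], [0.786, -0.161], [0.588, -0.157], [0.592, 0.162]] [0.68947694 0.00080465 0.106     ]
parts [[0.58, 0.261, 0.069], [0.407, 0.289, 0.069], [0.491, 0.273, 0.069], [0.418, 0.374, 0.069]]
small [[0.349, -0.159], [0.311, -0.256], [0.251, -0.122]]
mat [[0.643, 0.392], [0.618, 0.207], [0.354, 0.242], [0.378, 0.429]] [0.49834712 0.31744717 0.004     ]
```

```bash
cat >> h.py <<'E'
def go(x,y,z,yaw,o=None):
    """tool shift (mm) and turn (deg) from measured pose to world xyz, tool down, yaw"""
    o=o or robot.get_obs(); T=toolT(o)
    d=T[:3,:3].T@(np.array([x,y,z])-T[:3,3])*1000
    Rt=Ro.from_euler('xyz',[-np.pi/2,0,yaw]).as_matrix()
    r=Ro.from_matrix(T[:3,:3].T@Rt).as_rotvec(degrees=True)
    print("at",np.round(o["tool_pos"],4),"yaw",round(o["ee_rot"][2],3),"-> shift",np.round(d,1),"turn",np.round(r,1))
E
python3 -c "
from h import *
go(.486,.086,.12,-.205)"
```

```text
at [0.1349 0.5332 0.2055] yaw 1.323 -> shift [-347.5   85.5 -450.1] turn [-0.  87.5  0. ]
```

```bash
python3 -m creep '[[-174,0,-225,0,44,0,0],[-174,0,-225,0,44,0,0],[-174,0,-225,0,44,0,0],[-174,0,-225,0,44,0,0],[-174,0,-225,0,44,0,0]]'; python3 -c "
from h import *
go(.486,.086,.12,-.205)"
```

```text
time: 1.72
tool_pos: [0.3117, 0.3072, 0.2058]
ee_rot: [-1.571, -0.001, 0.551]
wrist_force: [0.3, 0.2, -0.7]
width: 0.0938
at [0.3117 0.3072 0.2058] yaw 0.551 -> shift [  32.6   85.9 -279.7] turn [-0.  43.3  0.1]
```

```bash
python3 -m creep '[[33,0,-280,0,43,0,0],[33,0,-280,0,43,0,0],[33,0,-280,0,43,0,0],[33,0,-280,0,43,0,0],[33,60,-280,0,43,0,0]]'; python3 -c "
from h import *
go(.486,.086,.015,-.205)"
```

```text
time: 2.35
tool_pos: [0.4897, 0.0883, 0.1546]
ee_rot: [-1.568, -0.012, -0.2]
wrist_force: [0.7, 0.0, -1.0]
width: 0.0941
at [0.4897 0.0883 0.1546] yaw -0.2 -> shift [ -4.8 139.6  -3.4] turn [-0.2  0.3  0.7]
```

```bash
python3 -m creep '[[-4,60,-2,0,0,0,0],[-4,110,-2,0,0,0,0],[-4,133,-2,0,0,0,0],[-4,133,-2,0,0,0,0]]'; python3 -c "
from h import *
go(.486,.076,.015,-.205)
s=snap('wrist','w1')
s=snap('top','t3');cv2.imwrite('pics/t3b.png',cv2.resize(s['color'][120:290,200:420],None,fx=3.5,fy=3.5,interpolation=cv2.INTER_CUBIC))
"
```

```text
time: 2.85
tool_pos: [0.478, 0.0894, 0.0151]
ee_rot: [-1.572, 0.005, -0.196]
wrist_force: [0.7, -0.3, 1.0]
width: 0.094
at [0.478  0.0894 0.0151] yaw -0.196 -> shift [ 10.4   0.1 -11.6] turn [ 0.1  0.5 -0.3]
```

View pics/w1.png

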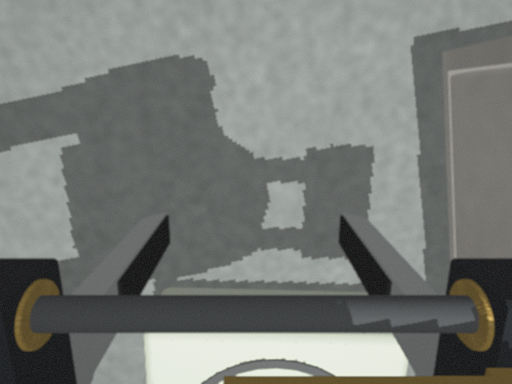

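View pics/t3b.png

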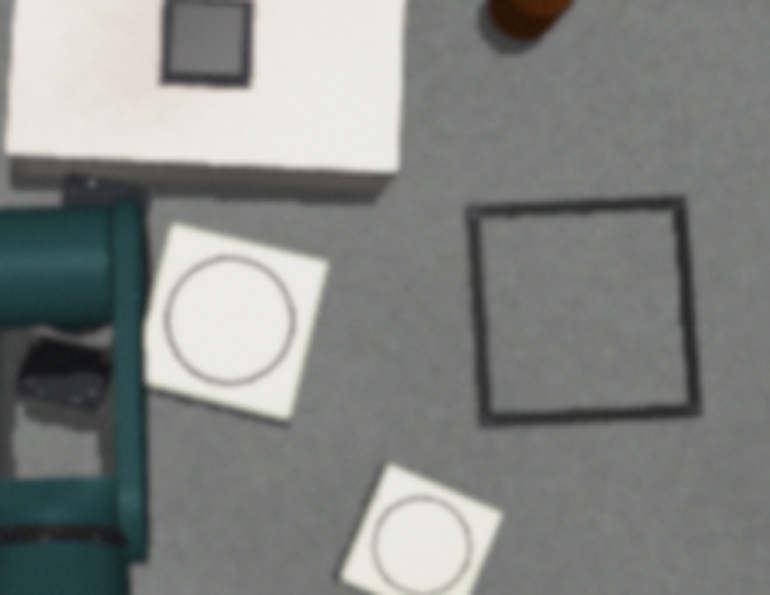

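```bash
python3 -c "
from h import *
go(.484,.056,.015,-.205)
go(.478,-.02,.015,-.07)
go(.472,-.1,.015,.065)"
```

```text
at [0.4809 0.0897 0.0183] yaw -0.195 -> shift [  9.6   3.3 -32.5] turn [-0.   0.6  0.1]
at [0.4809 0.0897 0.0183] yaw -0.195 -> shift [  18.5    3.3 -108.2] turn [-0.  -7.2  0.1]
at [0.4809 0.0897 0.0183] yaw -0.195 -> shift [  28.1    3.3 -187.8] turn [ -0.  -14.9   0.1]
```

```bash
python3 -m creep '[[5,2,-16,0,0,0,0],[9,3,-32,0,0,0,0],[11,3,-50,0,-2,0,0],[14,3,-68,0,-4,0,0],[16,3,-86,0,-5.5,0,0]]'; python3 -c "
from h import *
go(.478,-.02,.015,-.07)
go(.472,-.1,.015,.065)"
```

```text
time: 3.58
tool_pos: [0.4795, 0.0016, 0.0153]
ee_rot: [-1.568, -0.001, -0.1]
wrist_force: [0.3, 3.5, 2.3]
width: 0.0942
at [0.4795 0.0016 0.0153] yaw -0.1 -> shift [  0.6   0.3 -21.7] turn [-0.1 -1.7  0.1]
at [0.4795 0.0016 0.0153] yaw -0.1 -> shift [ 2.600e+00  1.000e-01 -1.019e+02] turn [-0.1 -9.4  0.1]
```

```bash
python3 -m creep '[[1,0,-20,0,-2,0,0],[1,0,-40,0,-4,0,0],[2,0,-60,0,-6,0,0],[2,0,-81,0,-8,0,0],[3,0,-102,0,-9.4,0,0]]'
cat > car.py <<'E'
from h import *
import sys
# carrier top quad from the top picture: white blob near expected
def carrier(name,lo=(0.36,.08),hi=(0.58,-.45)):
    s=snap('top',name); g=s['color']; hsv=cv2.cvtColor(g,cv2.COLOR_BGR2HSV)
    m=((g.min(2)>185)).astype(np.uint8)
    n,l,st,ce=cv2.connectedComponentsWithStats(m)
    for i in range(1,n):
        if st[i,4]<400: continue
        w=px2w(s,ce[i],.045)[0]
        if .36<w[0]<.57 and -.45<w[1]<.1:
            cn=max(cv2.findContours((l==i).astype(np.uint8),cv2.RETR_EXTERNAL,cv2.CHAIN_APPROX_NONE)[0],key=len)[:,0].astype(float)
            W=px2w(s,cn,.045)[:,:2].astype(np.float32)*1000
            (c,sz,a)=cv2.minAreaRect(W); print('blob',st[i],'ctr',np.round(c,1),'size',np.round(sz,1),'ang',round(a,2))
    return s
E
python3 - <<'E'
from car import *
s=carrier('t4'); cv2.imwrite('pics/t4b.png',cv2.resize(s['color'][120:290,200:420],None,fx=3.5,fy=3.5,interpolation=cv2.INTER_CUBIC))
go(.482,-.253,.015,.065)
E
```

```text
time: 4.2
tool_pos: [0.472, -0.1001, 0.0153]
ee_rot: [-1.569, -0.002, 0.065]
wrist_force: [0.2, 3.2, 2.5]
width: 0.094
blob [314 186  28  46 683] ctr [ 480.  -211.1] size [135.9  73.8] ang 7.69
at [ 0.4721 -0.1031  0.0153] yaw 0.064 -> shift [   0.3    0.6 -150.2] turn [ 0.1 -0.1  0.1]
```

View pics/t4b.png

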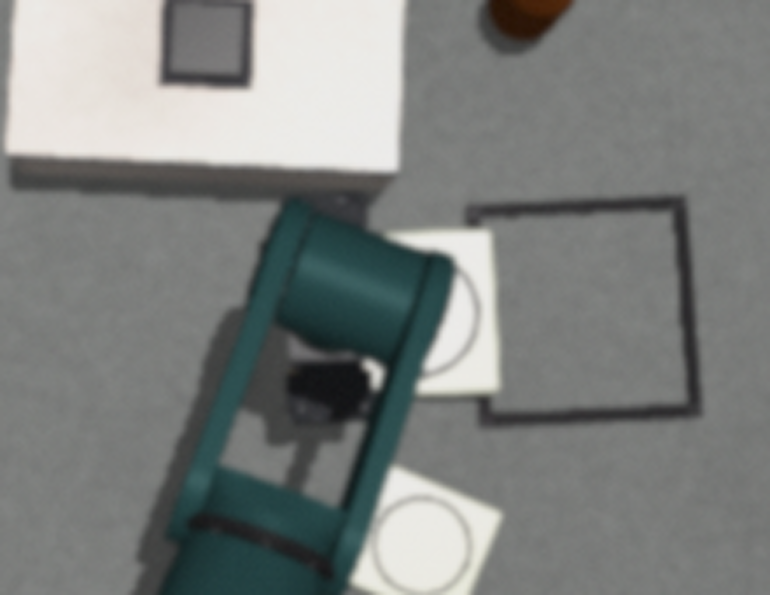

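The top picture shows the box square and already overlapping the outline's left tape. Its right edge runs from (494,230) to (500,390) in the crop.

Run:
```python
from h import *
s=snap('top','t5')
f=lambda L:[((x+.5)/3.5-.5+200,(y+.5)/3.5-.5+120) for x,y in L]
c=px2w(s,f([(494,230),(500,390)]),.045);print(np.round(c,4), c.mean(0))
print(np.round(px2w(s,f([(475,212),(678,204),(693,406),(489,416)]),0),4))
```

```text
[[ 0.5487 -0.245   0.045 ]
 [ 0.4143 -0.2514  0.045 ]] [ 0.48148414 -0.24817773  0.045     ]
[[ 0.5693 -0.2355  0.    ]
 [ 0.5812 -0.4134  0.    ]
 [ 0.4056 -0.4262  0.    ]
 [ 0.3924 -0.2497  0.    ]]
```

```bash
python3 -m creep '[[0,0,-18,0,0,0,0],[0,0,-36,0,0,0,0],[0,0,-54,0,0,0,0],[0,0,-72,0,0,0,0],[0,0,-88,0,0,0,0]]'; python3 -m creep '[[0,0,-18,0,0,0,0],[0,0,-35,0,0,0,0],[0,0,-48,0,0,0,0],[0,0,-55,0,0,0,0],[0,0,-58,0,0,0,0]]'
python3 - <<'E'
from car import *
s=carrier('t6'); cv2.imwrite('pics/t6b.png',cv2.resize(s['color'][120:290,200:420],None,fx=3.5,fy=3.5,interpolation=cv2.INTER_CUBIC))
go(.482,-.253,.015,.065)
E
```

```text
time: 4.92
tool_pos: [0.4779, -0.1876, 0.0148]
ee_rot: [-1.569, -0.001, 0.064]
wrist_force: [-0.4, 6.4, 4.7]
width: 0.0936
time: 5.55
tool_pos: [0.4815, -0.245, 0.0148]
ee_rot: [-1.569, -0.0, 0.064]
wrist_force: [-0.4, 7.4, 5.7]
width: 0.094
at [ 0.4815 -0.2453  0.0148] yaw 0.064 -> shift [ 0.  -0.2 -7.7] turn [-0.1 -0.   0. ]
```

View pics/t6b.png

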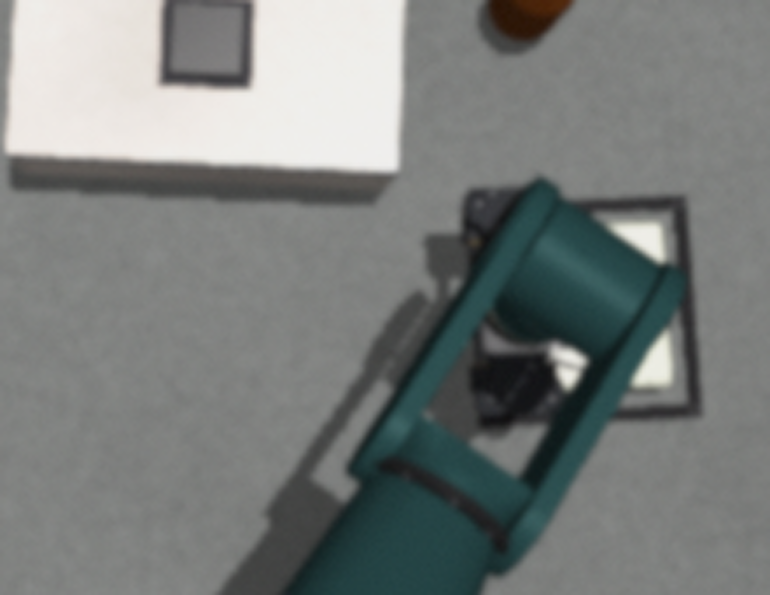

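```bash
python3 -m creep '[[0,0,15,0,0,0,0],[0,0,40,0,0,0,0],[0,-62,40,0,0,0,0],[0,-124,60,0,0,0,0],[0,-185,100,0,0,0,0]]'; python3 -c "
from h import *
go(.60,-.02,.2,0)"
```

```text
time: 6.22
tool_pos: [0.4751, -0.153, 0.19]
ee_rot: [-1.573, -0.001, 0.063]
wrist_force: [0.7, 0.2, 1.1]
width: 0.0939
at [ 0.4751 -0.153   0.19  ] yaw 0.063 -> shift [133.  -10.2 124.9] turn [0.1 3.6 0. ]
```

```bash
python3 -m creep '[[62,-10,62,0,3.6,0,255],[133,-10,125,0,3.6,0,255],[133,-10,125,0,3.6,0,255],[133,-10,125,0,3.6,0,255],[133,-10,125,0,3.6,0,255]]'
python3 - <<'E'
from car import *
s=carrier('t7'); cv2.imwrite('pics/t7b.png',cv2.resize(s['color'][120:290,200:420],None,fx=3.5,fy=3.5,interpolation=cv2.INTER_CUBIC))
go(.69,0,.15,0)
E
```

```text
time: 6.85
tool_pos: [0.5994, -0.0197, 0.1976]
ee_rot: [-1.572, 0.002, 0.002]
wrist_force: [-0.3, 0.1, -0.6]
width: 0.0475
blob [ 344  184   48   47 1990] ctr [ 486.9 -323.7] size [134.5 134.8] ang 3.58
at [ 0.5992 -0.0202  0.198 ] yaw 0.001 -> shift [90.8 47.9 20.2] turn [ 0.1  0.  -0. ]
```

View pics/t7b.png

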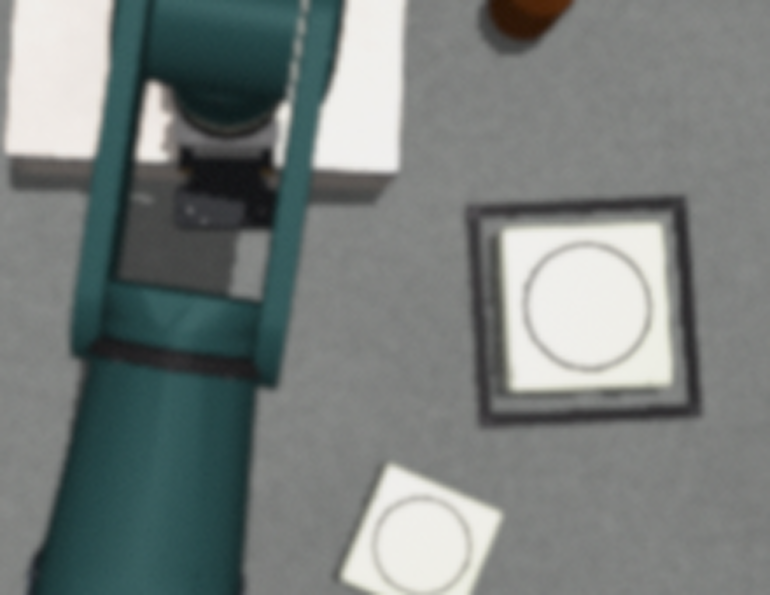

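The box sits inside the outline with its centre about 7 mm off in y and its angle matching. Next is the latch pad.

```bash
python3 -m creep '[[62,0,20,0,0,0,255],[91,20,20,0,0,0,255],[91,60,20,0,0,0,255],[91,70,20,0,0,0,255],[91,74,20,0,0,0,255]]'; python3 -c "
from h import *
go(.69,0,.112,0)"
```

```text
time: 7.52
tool_pos: [0.6903, -0.0003, 0.1247]
ee_rot: [-1.571, 0.0, 0.0]
wrist_force: [-0.3, 0.4, -0.2]
width: 0.0004
at [ 6.903e-01 -3.000e-04  1.247e-01] yaw 0.0 -> shift [-0.3 12.7  0.3] turn [ 0.  0. -0.]
```

```bash
python3 -m creep '[[0,4,0,0,0,0,255],[0,8,0,0,0,0,255],[0,11,0,0,0,0,255],[0,12.5,0,0,0,0,255],[0,12.5,0,0,0,0,255]]'
```

```text
time: 8.15
tool_pos: [0.6916, 0.0007, 0.1124]
ee_rot: [-1.571, -0.002, 0.002]
wrist_force: [0.4, -1.0, 3.7]
width: 0.0003
```

```bash
python3 -m creep '[[0,-50,0,0,0,0,255],[0,-110,0,0,0,0,0],[-62,-130,0,0,0,0,0],[-124,-130,0,0,0,0,0],[-186,-130,0,0,0,0,0]]'
python3 - <<'E'
from car import *
s=carrier('t8'); cv2.imwrite('pics/t8b.png',cv2.resize(s['color'][80:290,100:420],None,fx=2.5,fy=2.5,interpolation=cv2.INTER_CUBIC))
s=snap('scene','s8')
go(.40,0.1,.24,0)
E
```

```text
time: 8.78
tool_pos: [0.5046, 0.0009, 0.2414]
ee_rot: [-1.57, 0.001, 0.002]
wrist_force: [-0.6, 0.0, 0.4]
width: 0.0368
blob [280 177  27  40 689] ctr [ 512.3 -106.9] size [ 77.  114.2] ang 88.23
blob [ 344  184   48   47 1918] ctr [ 487.  -323.8] size [133.9 134.2] ang 3.7
at [0.4999 0.0015 0.2401] yaw 0.002 -> shift [-99.7   0.8  98.7] turn [-0.1  0.1 -0.4]
```

View pics/t8b.png

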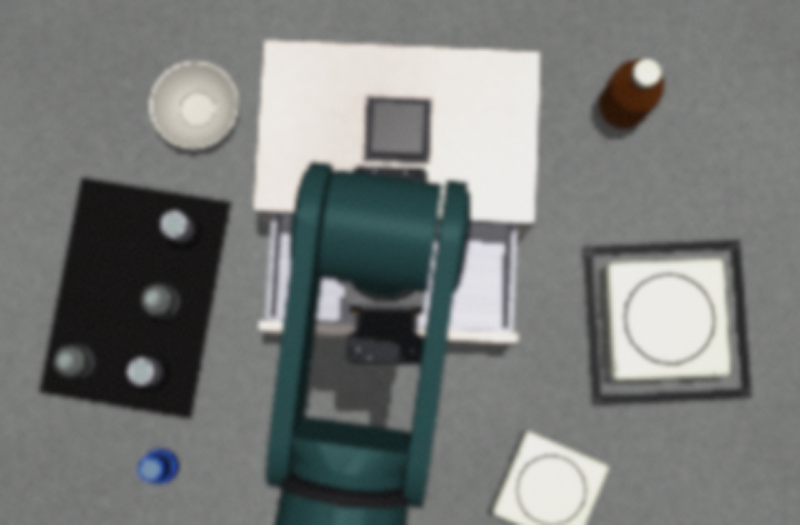

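View pics/s8.png

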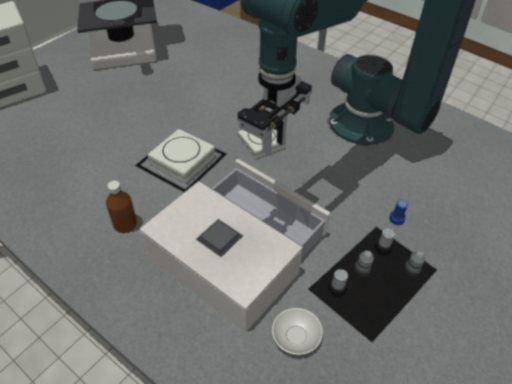

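The drawer has sprung out: its front edge now lies at row ~330 of the crop. The carrier is still inside the outline. Next I look at the mat with the wrist camera.

```bash
python3 -m creep '[[-20,-40,62,0,0,0,81],[-20,-40,124,0,0,0,81],[-20,-40,186,0,0,0,81],[-20,-40,248,0,0,0,81],[-20,-40,310,0,0,0,81]]'; python3 -m creep '[[0,0,0,0,0,0,81]]'
python3 - <<'E'
from h import *
o=robot.get_obs(); print(o['tool_pos'],o['ee_rot'],o['width'])
s=snap('wrist','w2')
for n in ["eyepiece0_mid","objective0_mid"]:
        print(n,[(round(d["p"],2),np.round(d["point"],3).tolist()) for d in robot.landmark_of(n,"wrist")])
E
```

```text
time: 9.5
tool_pos: [0.4861, 0.3034, 0.2813]
ee_rot: [-1.571, 0.0, 0.002]
wrist_force: [1.2, -0.6, 0.3]
width: 0.064
time: 9.62
tool_pos: [0.4853, 0.3052, 0.2797]
ee_rot: [-1.571, 0.003, 0.009]
wrist_force: [-0.3, -0.2, 0.2]
width: 0.064
[0.48526178 0.30515195 0.27971644] [-1.57089414  0.00326625  0.00852854] 0.06399757158981118
eyepiece0_mid [(0.96, [0.297, 0.275, 0.033]), (0.95, [0.41, 0.291, 0.037])]
objective0_mid [(0.77, [0.492, 0.285, 0.037])]
```

View pics/w2.png

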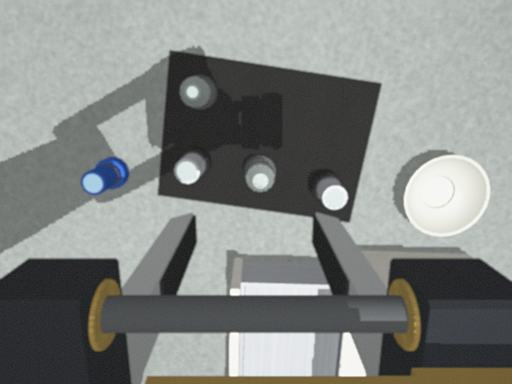

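Wrist picture: eyepiece tops at (335,197) and (187,172), objective noses at (260,181) and (192,92), and the blue decoy off the mat at (95,182).

```bash
cat > parts.py <<'E'
from h import *
def parts(name,z=.069):
    s=snap('wrist',name); g=cv2.cvtColor(s['color'],cv2.COLOR_BGR2GRAY)
    big=cv2.resize(s['color'][50:240,140:400],None,fx=3,fy=3,interpolation=cv2.INTER_CUBIC); cv2.imwrite(f'pics/{name}b.png',big)
    return s
E
python3 - <<'E'
from parts import *
s=parts('w3')
E
```

```text
(no output)
```

View pics/w3b.png

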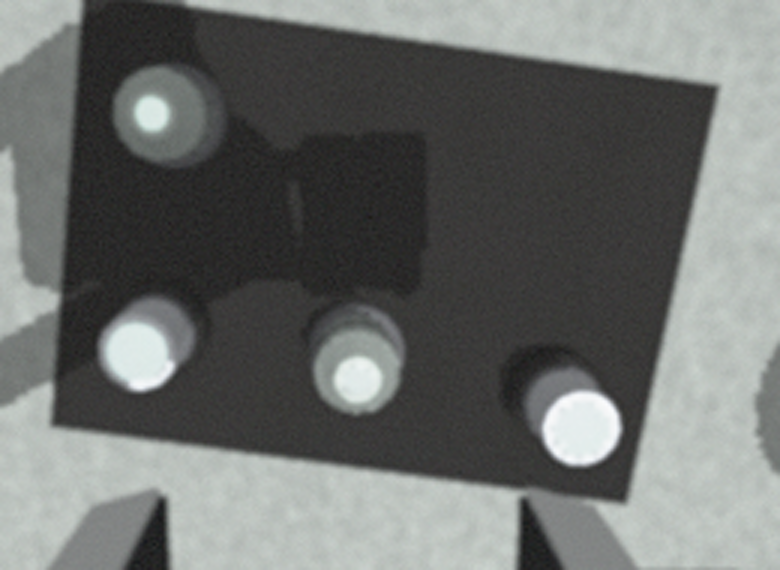

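```bash
cat >> parts.py <<'E'
def tops(s,z=.069,roi=(140,50,400,240),thr=185):
    g=cv2.cvtColor(s['color'],cv2.COLOR_BGR2GRAY)
    big=cv2.resize(g,None,fx=4,fy=4,interpolation=cv2.INTER_CUBIC)
    n,l,st,ce=cv2.connectedComponentsWithStats((big>thr).astype(np.uint8))
    for i in range(1,n):
        u,v=(ce[i]+.5)/4-.5
        if 15*16<st[i,4]<1500*16 and roi[0]<u<roi[2] and roi[1]<v<roi[3]:
            p=px2w(s,(u,v),z)[0]; print('px',round(u,1),round(v,1),'area',round(st[i,4]/16),'wh',st[i,2]/4,st[i,3]/4,'->',np.round(p,4))
E
python3 - <<'E'
from parts import *
s=parts('w4'); tops(s)
f=[(335,197)]
go(.49,.283,.1,0)
E
```

```text
px 189.8 87.0 area 103 wh 11.25 11.75 -> [0.4166 0.3794 0.069 ]
px 185.7 167.6 area 375 wh 22.75 22.5 -> [0.4077 0.2893 0.069 ]
px 258.8 175.6 area 199 wh 16.25 16.0 -> [0.4925 0.2799 0.069 ]
px 333.1 191.6 area 487 wh 25.75 24.25 -> [0.5802 0.2606 0.069 ]
at [0.4864 0.2996 0.2819] yaw -0.0 -> shift [  3.6 181.9 -16.6] turn [ 0. -0.  0.]
```

```bash
python3 -c "
from h import *
go(.4925,.281,.024,0)"
```

```text
at [0.4864 0.2996 0.2819] yaw -0.0 -> shift [  6.1 257.9 -18.6] turn [ 0. -0.  0.]
```

```bash
python3 -m creep '[[6,60,-19,0,0,0,81],[6,120,-19,0,0,0,81],[6,170,-19,0,0,0,81],[6,180,-19,0,0,0,81],[6,180,-19,0,0,0,81]]'
python3 - <<'E'
from parts import *
s=parts('w5')
go(.4925,.281,.024,0)
E
```

```text
time: 10.5
tool_pos: [0.4927, 0.2813, 0.103]
ee_rot: [-1.57, -0.001, 0.0]
wrist_force: [1.0, -0.2, 0.3]
width: 0.0641
at [0.4936 0.2819 0.1045] yaw 0.001 -> shift [-1.4 80.5 -1.1] turn [-0.1  0.   0.2]
```

View pics/w5.png

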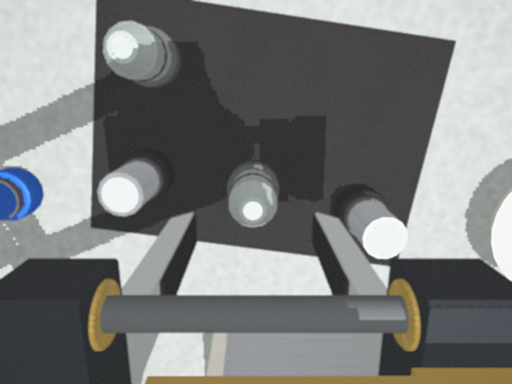

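Run:
```python
from parts import *
s=parts('w6'); tops(s,roi=(90,20,410,270),thr=200)
go(.4925,.281,.024,0)
```

```text
px 120.0 45.6 area 666 wh 32.0 28.75 -> [0.416  0.3811 0.069 ]
px 119.0 194.9 area 1095 wh 38.5 37.0 -> [0.4067 0.2904 0.069 ]
px 266.4 191.1 area 21 wh 6.5 13.75 -> [0.5022 0.2929 0.069 ]
px 251.0 210.6 area 293 wh 19.75 18.75 -> [0.4923 0.2796 0.069 ]
at [0.4939 0.2823 0.1052] yaw 0.001 -> shift [-1.9 81.2 -1.5] turn [-0.1  0.1  0.3]
```

```bash
python3 -m creep '[[-2,40,-2,0,0,0,81],[-2,72,-2,0,0,0,81],[-2,80,-2,0,0,0,81],[-2,80,-2,0,0,0,255],[-2,80,-2,0,0,0,255]]'; python3 -m creep '[[0,0,0,0,0,0,255],[0,-50,0,0,0,0,255],[0,-105,0,0,0,0,255],[0,-105,0,0,0,0,255]]';  python3 - <<'E'
from h import *
snap('wrist','w7')
go(.531,-.10,.135,-.014)
E
```

```text
time: 11.22
tool_pos: [0.4916, 0.2807, 0.0244]
ee_rot: [-1.569, -0.004, 0.002]
wrist_force: [-0.3, -0.1, 0.1]
width: 0.0477
time: 11.72
tool_pos: [0.4935, 0.2815, 0.1338]
ee_rot: [-1.565, -0.012, 0.002]
wrist_force: [0.2, 0.4, -1.8]
width: 0.0336
at [0.4917 0.2806 0.1303] yaw 0.002 -> shift [  38.7   -5.5 -380.7] turn [-0.2  0.9  0.4]
```

View pics/w7.png

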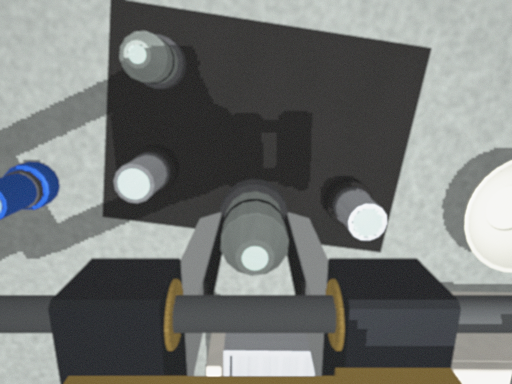

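```bash
python3 -m creep '[[6,-5,-60,0,0,0,255],[12,-5,-120,0,0,0,255],[18,-5,-180,0,0,0,255],[24,-5,-240,0,0,0,255],[30,-5,-300,0,0.9,0,255]]'; python3 -m creep '[[9,0,-60,0,0,0,255],[9,0,-81,0,0,0,255],[9,0,-81,0,0,0,255]]';  python3 - <<'E'
from h import *
snap('wrist','w8')
s=snap('top','t9');cv2.imwrite('pics/t9b.png',cv2.resize(s['color'][80:290,100:420],None,fx=2.5,fy=2.5,interpolation=cv2.INTER_CUBIC))
go(.531,-.10,.034,-.014)
E
```

```text
time: 12.4
tool_pos: [0.5191, -0.0217, 0.1296]
ee_rot: [-1.57, 0.004, -0.014]
wrist_force: [1.0, 0.3, -1.7]
width: 0.0332
time: 12.78
tool_pos: [0.5271, -0.1023, 0.1295]
ee_rot: [-1.569, 0.004, -0.017]
wrist_force: [-0.1, 0.8, -1.8]
width: 0.0334
at [ 0.5275 -0.1003  0.1304] yaw -0.014 -> shift [ 3.7 96.4  0.2] turn [-0.1  0.  -0.1]
```

View pics/w8.png

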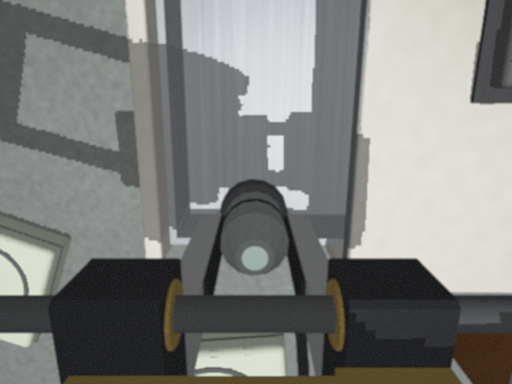

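View pics/t9b.png

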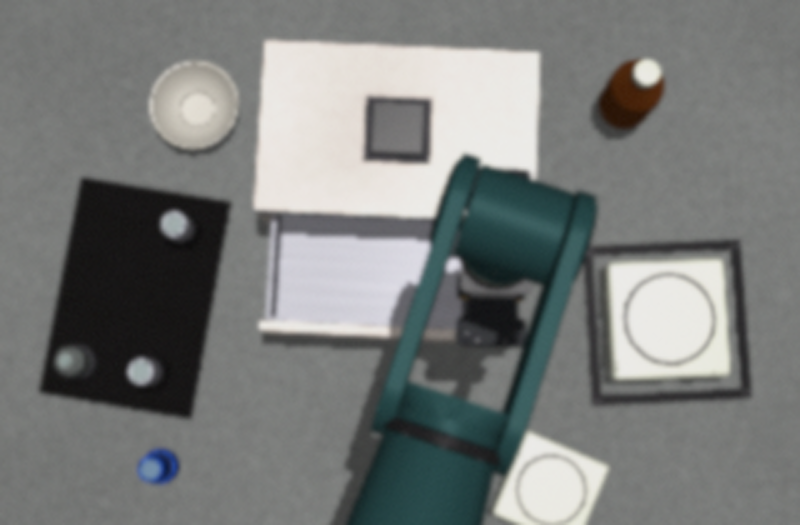

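Run:
```python
from h import *
s=snap('wrist','w9')
print('front outer/inner top',np.round(px2w(s,[(131,100),(155,100)],.092),4))
print('plinth',np.round(px2w(s,[(364,100),(359,200)],.106),4))
print('floor front',np.round(px2w(s,[(188,150)],.013),4))
```

```text
front outer/inner top [[ 0.4533 -0.0309  0.092 ]
 [ 0.4681 -0.0311  0.092 ]]
plinth [[ 0.5922 -0.0327  0.106 ]
 [ 0.593  -0.0927  0.106 ]]
floor front [[ 0.4709 -0.0743  0.013 ]]
```

```bash
python3 -m creep '[[3,40,0,0,0,0,255],[3,75,0,0,0,0,255],[3,91,0,0,0,0,255],[3,96,0,0,0,0,255],[3,96,0,0,0,0,255]]'; python3 -m creep '[[0,0.5,0,0,0,0,92],[0,0.5,0,0,0,0,92],[0,0.5,0,0,0,0,92]]'
```

```text
time: 13.55
tool_pos: [0.5342, -0.0992, 0.0414]
ee_rot: [-1.569, -0.007, -0.012]
wrist_force: [-2.7, 4.3, 15.7]
width: 0.0334
time: 13.92
tool_pos: [0.5314, -0.1009, 0.0352]
ee_rot: [-1.571, 0.0, -0.013]
wrist_force: [0.7, 0.9, -0.2]
width: 0.0587
```

```bash
python3 -m creep '[[0,-40,0,0,0,0,92],[0,-100,0,0,0,0,92],[0,-130,0,0,0,0,81],[0,-140,30,0,0,0,81]]'
python3 - <<'E'
from h import *
snap('wrist','w10')
E
```

```text
time: 14.42
tool_pos: [0.5332, -0.0726, 0.1782]
ee_rot: [-1.572, -0.005, -0.017]
wrist_force: [0.2, 1.3, 0.2]
width: 0.0642
```

View pics/w10.png

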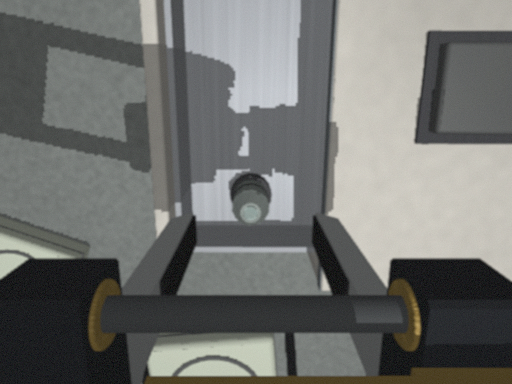

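The objective stands in the drawer with its nose at (250,211). It touched down 8 mm early, probably because I lifted before the fingers had fully closed and it slipped; I'll wait longer next time. The next part is eyepiece (0.407,0.290).

Run:
```python
from parts import *
s=parts('w11'); print(np.round(px2w(s,(250,211),.078),4))
s=snap('top','t10');cv2.imwrite('pics/t10b.png',cv2.resize(s['color'][80:290,100:420],None,fx=2.5,fy=2.5,interpolation=cv2.INTER_CUBIC))
go(.46,.26,.25,0)
```

```text
[[ 0.5305 -0.0928  0.078 ]]
at [ 0.5322 -0.0707  0.1758] yaw -0.012 -> shift [-76.1 -74.4 329.7] turn [ 0.  -0.7  0.1]
```

View pics/t10b.png

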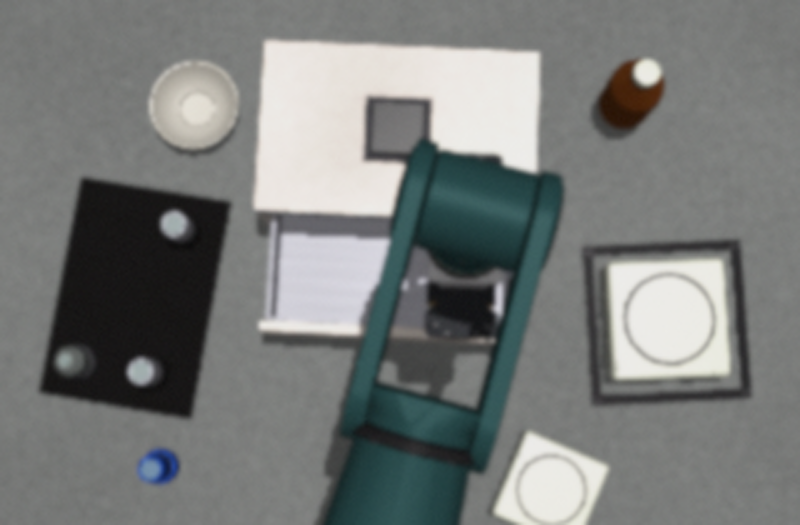

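```bash
python3 -m creep '[[-12,-20,60,0,0,0,81],[-26,-40,120,0,0,0,81],[-42,-60,180,0,0,0,81],[-58,-74,240,0,-0.7,0,81],[-76,-74,300,0,-0.7,0,81]]'; python3 -m creep '[[0,0,30,0,0,0,81],[0,0,30,0,0,0,81]]'
python3 - <<'E'
from parts import *
s=parts('w12'); tops(s,roi=(90,20,410,270),thr=190)
go(.407,.290,.11,0)
E
```

```text
time: 15.2
tool_pos: [0.4622, 0.2232, 0.2494]
ee_rot: [-1.571, -0.001, -0.003]
wrist_force: [0.7, 0.5, -0.5]
width: 0.0642
time: 15.45
tool_pos: [0.4617, 0.2531, 0.2475]
ee_rot: [-1.572, 0.002, 0.001]
wrist_force: [0.5, -0.7, -0.9]
width: 0.064
px 207.6 35.5 area 275 wh 18.25 19.5 -> [0.4169 0.3795 0.069 ]
px 406.4 112.0 area 63 wh 14.75 20.5 -> [0.6165 0.3073 0.069 ]
px 200.8 128.3 area 422 wh 23.25 23.5 -> [0.407  0.2906 0.069 ]
px 403.7 139.0 area 101 wh 13.25 25.5 -> [0.6168 0.28   0.069 ]
px 95.3 143.4 area 270 wh 19.25 19.0 -> [0.2966 0.2748 0.069 ]
px 366.8 157.5 area 617 wh 28.5 28.0 -> [0.5802 0.2605 0.069 ]
px 389.8 157.3 area 25 wh 4.75 10.5 -> [0.6043 0.2607 0.069 ]
px 401.7 162.5 area 16 wh 5.75 7.0 -> [0.6174 0.2552 0.069 ]
px 390.4 169.8 area 15 wh 6.25 5.75 -> [0.6063 0.2474 0.069 ]
px 184.5 174.3 area 39 wh 5.75 9.75 -> [0.3878 0.242  0.069 ]
px 202.1 171.5 area 16 wh 5.5 4.5 -> [0.4067 0.2451 0.069 ]
px 392.2 178.1 area 47 wh 9.75 10.25 -> [0.6091 0.2383 0.069 ]
px 170.0 177.0 area 21 wh 5.0 7.5 -> [0.3723 0.239  0.069 ]
px 244.0 183.5 area 53 wh 10.0 17.5 -> [0.451
[... 3245 characters left out ...]
34.3 240.7 area 17 wh 4.75 6.75 -> [0.3279 0.1656 0.069 ]
px 107.3 241.2 area 21 wh 5.25 7.25 -> [0.2975 0.165  0.069 ]
px 94.8 245.5 area 37 wh 7.0 12.5 -> [0.2829 0.1597 0.069 ]
px 121.4 247.8 area 121 wh 24.5 10.25 -> [0.3126 0.157  0.069 ]
px 137.0 249.9 area 28 wh 8.75 7.0 -> [0.33   0.1545 0.069 ]
px 105.0 253.6 area 32 wh 8.25 6.75 -> [0.2934 0.1498 0.069 ]
px 236.5 255.8 area 39 wh 8.5 11.25 -> [0.4421 0.1474 0.069 ]
px 196.3 258.7 area 28 wh 10.75 4.5 -> [0.3965 0.1437 0.069 ]
px 123.5 261.5 area 27 wh 6.75 7.5 -> [0.3134 0.14   0.069 ]
px 236.1 268.3 area 43 wh 7.5 12.5 -> [0.4415 0.1319 0.069 ]
at [0.462  0.2518 0.2477] yaw -0.001 -> shift [-54.8 137.7  38.5] turn [ 0.1 -0.  -0.1]
```

View pics/w12.png

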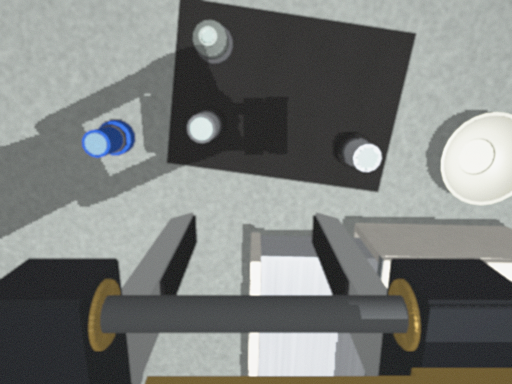

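Positions are unchanged (eyepiece (0.407,0.2905), objective (0.417,0.380), eyepiece (0.580,0.2605)). I'll print fewer numbers from here.

```bash
python3 -m creep '[[-55,40,39,0,0,0,81],[-55,100,39,0,0,0,81],[-55,150,39,0,0,0,81],[-55,150,39,0,0,0,81]]'; python3 -c "
from h import *
go(.407,.2905,.030,0)"
```

```text
time: 16.0
tool_pos: [0.4033, 0.2872, 0.0931]
ee_rot: [-1.578, 0.012, -0.004]
wrist_force: [0.4, -0.1, 1.0]
width: 0.0641
at [0.4033 0.2872 0.0931] yaw -0.004 -> shift [ 4.4 63.   3.8] turn [ 0.4 -0.2 -0.7]
```

```bash
python3 -m creep '[[0,0,0,0,0,0,81],[0,40,0,0,0,0,81],[0,62,0,0,0,0,81],[0,68,0,0,0,0,81],[0,68,0,0,0,0,81]]'; python3 -m creep '[[0,0,0,0,0,0,255],[0,0,0,0,0,0,255],[0,0,0,0,0,0,255],[0,0,0,0,0,0,255],[0,0,0,0,0,0,255]]'; python3 -m creep '[[0,-25,0,0,0,0,255],[0,-60,0,0,0,0,255],[0,-105,0,0,0,0,255],[0,-105,0,0,0,0,255]]'; python3 -c "
from h import *
snap('wrist','w13')
go(.531,-.032,.135,-.014)"
```

```text
time: 16.62
tool_pos: [0.4093, 0.2919, 0.0336]
ee_rot: [-1.569, -0.004, -0.002]
wrist_force: [-0.1, 0.5, -0.1]
width: 0.0642
time: 17.25
tool_pos: [0.4072, 0.2913, 0.0314]
ee_rot: [-1.571, -0.0, -0.002]
wrist_force: [-1.4, 0.3, 0.5]
width: 0.0294
time: 17.75
tool_pos: [0.4096, 0.2925, 0.1402]
ee_rot: [-1.567, -0.008, -0.002]
wrist_force: [0.3, 0.2, -1.4]
width: 0.0295
at [0.4081 0.2917 0.1374] yaw -0.002 -> shift [ 123.4    2.2 -323.5] turn [-0.1  0.7  0.2]
```

View pics/w13.png

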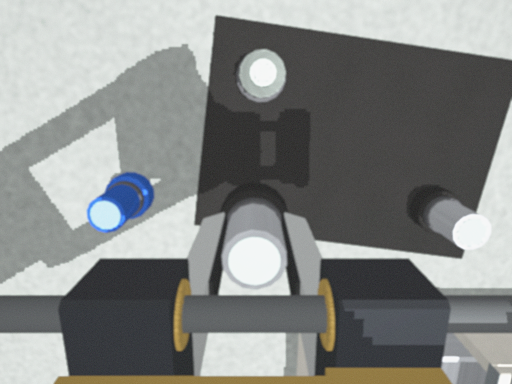

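```bash
python3 -m creep '[[20,0,-55,0,0,0,255],[42,0,-110,0,0,0,255],[64,0,-165,0,0,0,255],[86,0,-220,0,0.7,0,255],[106,0,-275,0,0.7,0,255]]'; python3 -m creep '[[17,0,-48,0,0,0,255],[17,0,-48,0,0,0,255],[17,0,-48,0,0,0,255]]';  python3 - <<'E'
from h import *
go(.531,-.032,.042,-.014)
E
```

```text
time: 18.42
tool_pos: [0.5118, 0.0143, 0.1332]
ee_rot: [-1.57, 0.004, -0.014]
wrist_force: [-0.3, 0.5, -1.5]
width: 0.0295
time: 18.8
tool_pos: [0.5278, -0.0317, 0.134]
ee_rot: [-1.569, 0.004, -0.014]
wrist_force: [0.2, 0.3, -1.3]
width: 0.0293
at [ 0.5278 -0.0317  0.134 ] yaw -0.014 -> shift [ 3.6 91.9 -0.4] turn [-0.1 -0.  -0.2]
```

```bash
python3 -m creep '[[3,40,0,0,0,0,255],[3,70,0,0,0,0,255],[3,84,0,0,0,0,255],[3,89,0,0,0,0,255],[3,92,0,0,0,0,255]]'; python3 -m creep '[[0,0,0,0,0,0,255],[0,0,0,0,0,0,92],[0,0,0,0,0,0,92],[0,0,0,0,0,0,92]]'
```

```text
time: 19.42
tool_pos: [0.5328, -0.0319, 0.045]
ee_rot: [-1.571, -0.002, -0.013]
wrist_force: [0.4, 0.4, -0.2]
width: 0.0296
time: 19.92
tool_pos: [0.5324, -0.0324, 0.0446]
ee_rot: [-1.571, -0.001, -0.014]
wrist_force: [0.7, -0.0, -0.5]
width: 0.0563
```

```bash
python3 -m creep '[[0,-40,0,0,0,0,92],[0,-100,0,0,0,0,92],[0,-130,0,0,0,0,81],[0,-160,20,0,0,0,81]]'
python3 - <<'E'
from h import *
snap('wrist','w14')
go(.53,.26,.20,0)
E
```

```text
time: 20.42
tool_pos: [0.5326, -0.013, 0.2059]
ee_rot: [-1.571, -0.002, -0.016]
wrist_force: [0.4, -0.0, -0.3]
width: 0.0639
at [ 0.5345 -0.0103  0.2107] yaw -0.013 -> shift [ -8.1  11.  270.2] turn [-0.1 -0.7  0.5]
```

View pics/w14.png

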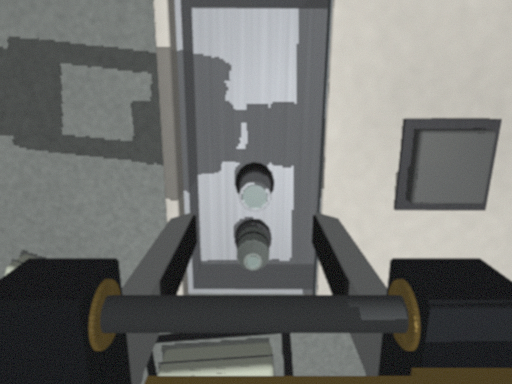

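Both parts stand in the drawer (tops at (255,195) and (253,261)). Now eyepiece (0.580,0.2605).

```bash
python3 -m creep '[[0,0,60,0,0,0,81],[0,0,120,0,0,0,81],[0,0,180,0,0,0,81],[-5,5,240,0,-0.7,0,81],[-8,11,270,0,-0.7,0,81]]'; python3 -m creep '[[0,0,0,0,0,0,81]]'
python3 - <<'E'
from parts import *
s=parts('w15'); tops(s,roi=(90,0,430,170),thr=200)
go(.580,.2605,.10,0)
E
```

```text
time: 21.1
tool_pos: [0.5275, 0.2605, 0.1921]
ee_rot: [-1.571, 0.001, 0.001]
wrist_force: [0.4, -0.5, -0.7]
width: 0.0645
time: 21.22
tool_pos: [0.5271, 0.2594, 0.1914]
ee_rot: [-1.572, 0.002, 0.002]
wrist_force: [-1.2, -0.2, -0.4]
width: 0.0643
px 118.4 32.3 area 214 wh 18.5 18.0 -> [0.417  0.3795 0.069 ]
at [0.5277 0.258  0.192 ] yaw 0.0 -> shift [52.4 91.9  2.6] turn [ 0.1  0.  -0.1]
```

View pics/w15.png

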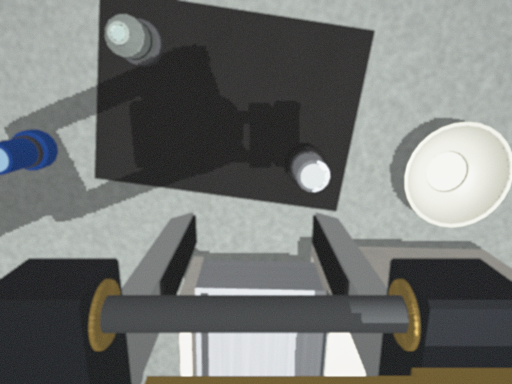

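```bash
python3 -m creep '[[52,30,3,0,0,0,81],[52,80,3,0,0,0,81],[52,92,3,0,0,0,81],[52,92,3,0,0,0,81]]'
python3 - <<'E'
from parts import *
s=parts('w16'); tops(s,roi=(190,150,320,290),thr=200)
go(.580,.2605,.030,0)
E
```

```text
time: 21.78
tool_pos: [0.58, 0.2596, 0.1011]
ee_rot: [-1.571, 0.001, -0.003]
wrist_force: [0.1, -1.0, -0.1]
width: 0.0639
px 255.3 207.2 area 1029 wh 38.5 34.0 -> [0.5813 0.2607 0.069 ]
at [0.5809 0.2602 0.103 ] yaw -0.003 -> shift [-1.  73.   0.2] turn [-0.  -0.1  0.1]
```

```bash
python3 -m creep '[[0,35,0,0,0,0,81],[0,62,0,0,0,0,81],[0,71,0,0,0,0,81],[0,72,0,0,0,0,81],[0,72,0,0,0,0,255]]'; python3 -m creep '[[0,0,0,0,0,0,255],[0,0,0,0,0,0,255],[0,0,0,0,0,0,255],[0,0,0,0,0,0,255],[0,0,0,0,0,0,255]]'; python3 -m creep '[[0,-25,0,0,0,0,255],[0,-60,0,0,0,0,255],[0,-105,0,0,0,0,255],[0,-105,0,0,0,0,255]]'; python3 -c "
from h import *
snap('wrist','w17')
go(.531,.034,.135,-.014)"
```

```text
time: 22.45
tool_pos: [0.5815, 0.2612, 0.0315]
ee_rot: [-1.569, -0.004, -0.002]
wrist_force: [-1.1, 1.3, 0.3]
width: 0.0575
time: 23.08
tool_pos: [0.5802, 0.2608, 0.0295]
ee_rot: [-1.571, -0.0, -0.002]
wrist_force: [-0.8, 0.3, 2.1]
width: 0.0296
time: 23.58
tool_pos: [0.5827, 0.2616, 0.139]
ee_rot: [-1.568, -0.009, -0.002]
wrist_force: [0.7, 0.6, -0.7]
width: 0.0294
at [0.5811 0.2611 0.1358] yaw -0.002 -> shift [ -49.8    0.3 -227.2] turn [-0.1  0.7  0.2]
```

```bash
python3 -m creep '[[-50,0,-30,0,0,0,255],[-50,0,-85,0,0.7,0,255],[-50,0,-140,0,0.7,0,255],[-50,0,-195,0,0.7,0,255],[-50,0,-227,0,0.7,0,255]]'; python3 -m creep '[[0,0,0,0,0,0,255],[0,0,0,0,0,0,255]]';  python3 - <<'E'
from h import *
go(.531,.034,.0395,-.014)
E
```

```text
time: 24.25
tool_pos: [0.5279, 0.0315, 0.1311]
ee_rot: [-1.571, 0.005, -0.016]
wrist_force: [-0.7, 0.6, -1.7]
width: 0.0295
time: 24.5
tool_pos: [0.5288, 0.0345, 0.1323]
ee_rot: [-1.57, 0.003, -0.014]
wrist_force: [-1.4, 0.2, -1.2]
width: 0.0296
at [0.5288 0.0345 0.1323] yaw -0.014 -> shift [ 2.5 92.8 -0.6] turn [-0.1  0.  -0.2]
```

```bash
python3 -m creep '[[2,40,0,0,0,0,255],[2,70,0,0,0,0,255],[2,86,0,0,0,0,255],[2,92,0,0,0,0,255],[2,94,0,0,0,0,255]]'; python3 -m creep '[[0,0,0,0,0,0,255],[0,0,0,0,0,0,92],[0,0,0,0,0,0,92],[0,0,0,0,0,0,92]]';python3 -m creep '[[0,-40,0,0,0,0,92],[0,-100,0,0,0,0,92],[0,-130,0,0,0,0,81],[0,-160,20,0,0,0,81]]'
python3 - <<'E'
from h import *
snap('wrist','w18')
go(.417,.380,.20,0)
E
```

```text
time: 25.12
tool_pos: [0.5323, 0.0342, 0.0407]
ee_rot: [-1.571, -0.001, -0.013]
wrist_force: [0.5, 0.4, -1.7]
width: 0.0299
time: 25.62
tool_pos: [0.5321, 0.0337, 0.0407]
ee_rot: [-1.571, -0.001, -0.014]
wrist_force: [0.5, 0.1, -0.1]
width: 0.0565
time: 26.12
tool_pos: [0.5323, 0.0531, 0.202]
ee_rot: [-1.571, -0.002, -0.016]
wrist_force: [0.3, 0.6, 0.2]
width: 0.0641
at [0.5342 0.056  0.2067] yaw -0.013 -> shift [-121.5    6.3  322.4] turn [-0.1 -0.7  0.5]
```

View pics/w18.png

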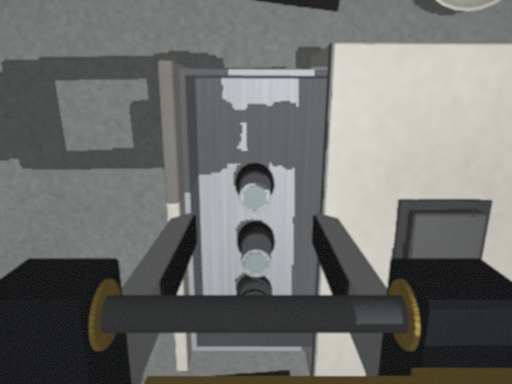

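Three parts now stand in a row in the drawer. The last objective is at (0.417,0.380).

```bash
python3 -m creep '[[-22,0,58,0,0,0,81],[-44,0,116,0,0,0,81],[-66,0,174,0,0,0,81],[-88,5,232,0,-0.7,0,81],[-110,6,290,0,-0.7,0,81]]'; python3 -m creep '[[-11,0,20,0,0,0,81],[-11,0,20,0,0,0,81]]'
python3 - <<'E'
from parts import *
s=parts('w19'); tops(s,roi=(190,80,350,200),thr=200)
go(.417,.3795,.10,0)
E
```

```text
time: 26.8
tool_pos: [0.4251, 0.3466, 0.1931]
ee_rot: [-1.571, 0.0, -0.002]
wrist_force: [1.3, -0.3, -0.4]
width: 0.0643
time: 27.05
tool_pos: [0.4142, 0.3662, 0.1932]
ee_rot: [-1.572, 0.001, 0.002]
wrist_force: [0.0, 0.3, 0.3]
width: 0.0641
px 256.5 162.0 area 158 wh 14.5 14.0 -> [0.4168 0.3791 0.069 ]
at [0.4149 0.3651 0.1935] yaw -0.0 -> shift [ 2.1 93.5 14.5] turn [ 0.1 -0.  -0. ]
```

View pics/w19.png

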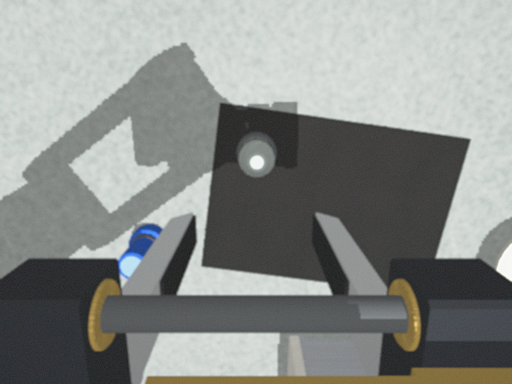

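```bash
python3 -m creep '[[2,45,14,0,0,0,81],[2,100,14,0,0,0,81],[2,145,14,0,0,0,81],[2,164,14,0,0,0,81],[2,169,14,0,0,0,81]]'; python3 -m creep '[[0,0,0,0,0,0,81],[0,0,0,0,0,0,255],[0,0,0,0,0,0,255],[0,0,0,0,0,0,255],[0,0,0,0,0,0,255]]'; python3 -m creep '[[0,0,0,0,0,0,255],[0,0,0,0,0,0,255],[0,-25,0,0,0,0,255],[0,-60,0,0,0,0,255],[0,-110,0,0,0,0,255]]'; python3 -m creep '[[0,0,0,0,0,0,255]]'; python3 -c "
from h import *
snap('wrist','w20')
go(.531,.098,.135,-.014)"
```

```text
time: 27.72
tool_pos: [0.4176, 0.3782, 0.0246]
ee_rot: [-1.572, 0.001, -0.003]
wrist_force: [0.3, -0.3, 1.1]
width: 0.064
time: 28.35
tool_pos: [0.4171, 0.3796, 0.0257]
ee_rot: [-1.57, -0.0, -0.002]
wrist_force: [-0.8, -0.1, 2.4]
width: 0.0334
time: 28.98
tool_pos: [0.4161, 0.3782, 0.1334]
ee_rot: [-1.574, 0.004, -0.002]
wrist_force: [0.1, 0.5, -1.9]
width: 0.0335
time: 29.1
tool_pos: [0.4197, 0.381, 0.1398]
ee_rot: [-1.565, -0.008, -0.002]
wrist_force: [-0.7, 0.2, -1.3]
width: 0.0335
at [0.4182 0.3799 0.1366] yaw -0.002 -> shift [ 113.3    1.4 -281.7] turn [-0.1  0.7  0.2]
```

View pics/w20.png

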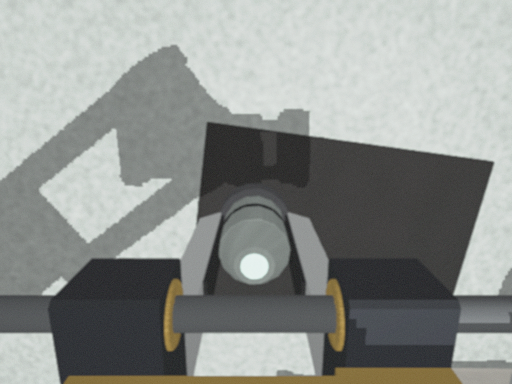

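```bash
python3 -m creep '[[22,0,-55,0,0,0,255],[45,0,-110,0,0,0,255],[68,0,-165,0,0,0,255],[91,0,-220,0,0.7,0,255],[113,0,-275,0,0.7,0,255]]'; python3 -m creep '[[0,0,-7,0,0,0,255],[0,0,-7,0,0,0,255],[0,0,-7,0,0,0,255]]';  python3 - <<'E'
from h import *
go(.531,.098,.036,-.014)
E
```

```text
time: 29.78
tool_pos: [0.5287, 0.102, 0.1319]
ee_rot: [-1.571, 0.005, -0.014]
wrist_force: [0.3, 0.4, -1.3]
width: 0.0336
time: 30.15
tool_pos: [0.5287, 0.0984, 0.1341]
ee_rot: [-1.57, 0.002, -0.012]
wrist_force: [0.3, 1.1, -0.8]
width: 0.0334
at [0.5287 0.0984 0.1341] yaw -0.012 -> shift [ 2.5 98.1 -0.4] turn [-0.   0.1 -0.1]
```

```bash
python3 -m creep '[[2,40,0,0,0,0,255],[2,70,0,0,0,0,255],[2,88,0,0,0,0,255],[2,95,0,0,0,0,255],[2,97,0,0,0,0,255]]'; python3 -m creep '[[0,1,0,0,0,0,255],[0,1,0,0,0,0,92],[0,1,0,0,0,0,92],[0,1,0,0,0,0,92]]';python3 -m creep '[[0,-40,0,0,0,0,92],[0,-100,0,0,0,0,92],[-40,-150,0,0,0,0,92],[-100,-170,0,0,0,0,81],[-160,-170,-40,0,0,0,0]]'
python3 - <<'E'
from h import *
snap('wrist','w21'); snap('scene','s21')
s=snap('top','t21');cv2.imwrite('pics/t21b.png',cv2.resize(s['color'][80:290,100:420],None,fx=2.5,fy=2.5,interpolation=cv2.INTER_CUBIC))
E
```

```text
time: 30.78
tool_pos: [0.532, 0.0976, 0.0386]
ee_rot: [-1.571, -0.001, -0.013]
wrist_force: [0.3, -0.3, -1.6]
width: 0.0335
time: 31.28
tool_pos: [0.532, 0.097, 0.0377]
ee_rot: [-1.571, -0.001, -0.014]
wrist_force: [0.0, 0.4, -0.3]
width: 0.0585
time: 31.9
tool_pos: [0.3803, 0.0659, 0.2099]
ee_rot: [-1.57, -0.006, -0.01]
wrist_force: [1.0, -1.5, 0.7]
width: 0.0711
```

View pics/w21.png

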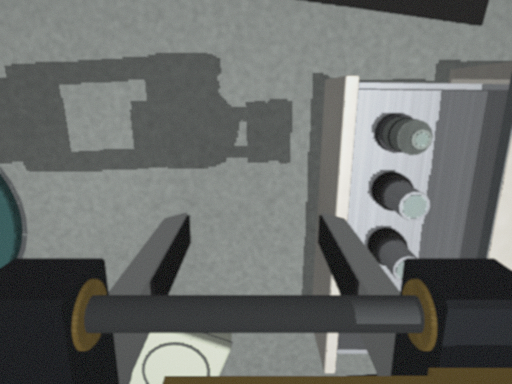

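View pics/t21b.png

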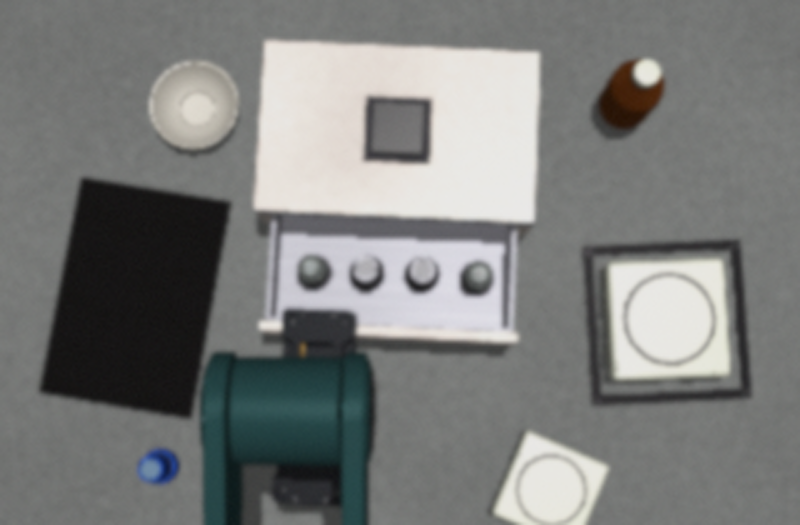

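View pics/s21.png

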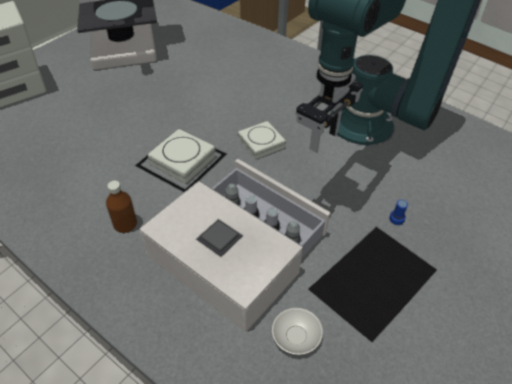

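All four parts stand in the drawer at crop positions (313,271), (366,271), (422,272) and (477,277), and the carrier is still inside the outline. Now I turn the gripper to push the front with both fingers.

```bash
python3 -m creep '[[0,0,0,0,-10,0,0],[0,0,0,0,-20,0,0],[0,0,0,0,-30,0,0],[0,0,0,0,-40,0,0],[0,0,0,0,-50,0,0]]'; python3 -c "
from h import *
go(.40,.0,.15,1.557)"
```

```text
time: 32.67
tool_pos: [0.3819, 0.0657, 0.2069]
ee_rot: [-1.57, -0.0, 0.865]
wrist_force: [-0.4, -0.3, -0.3]
width: 0.094
at [0.3819 0.0657 0.2069] yaw 0.865 -> shift [-38.2  56.8 -56.4] turn [ -0.  -39.7   0. ]
```

```bash
python3 -m creep '[[-12,10,-18,0,-10,0,0],[-24,20,-36,0,-20,0,0],[-38,40,-56,0,-30,0,0],[-38,57,-56,0,-40,0,0],[-38,57,-56,0,-40,0,0]]'; python3 -c "
from h import *
go(.42,.0,.045,1.557)
snap('wrist','w22')"
```

```text
time: 33.3
tool_pos: [0.3982, 0.0, 0.1484]
ee_rot: [-1.567, -0.001, 1.554]
wrist_force: [-0.2, -0.7, -1.2]
width: 0.0934
at [0.3982 0.     0.1484] yaw 1.554 -> shift [  0.3 103.3 -22.2] turn [-0.2 -0.2  0.1]
```

View pics/w22.png

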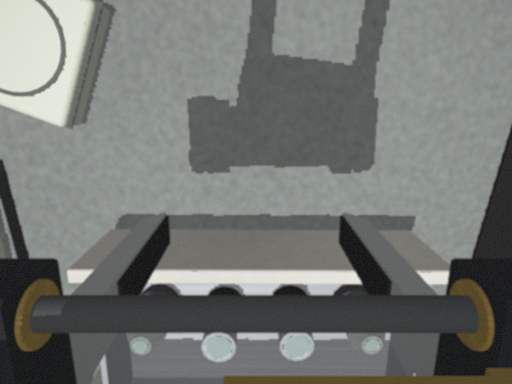

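```bash
python3 -m creep '[[0,55,0,0,0,0,0],[0,95,0,0,0,0,0],[0,103,-15,0,0,0,0],[0,103,-28,0,0,0,0],[0,103,-34,0,0,0,0]]'; python3 -m creep '[[0,0,-3,0,0,0,0],[0,0,-6,0,0,0,0],[0,0,-9,0,0,0,0],[0,0,-12,0,0,0,0],[0,0,-15,0,0,0,0]]'
```

```text
time: 33.98
tool_pos: [0.4343, -0.0005, 0.0485]
ee_rot: [-1.574, 0.0, 1.556]
wrist_force: [-0.9, 1.2, 0.6]
width: 0.0941
time: 34.6
tool_pos: [0.4461, -0.0008, 0.0471]
ee_rot: [-1.568, 0.0, 1.556]
wrist_force: [-3.6, 0.5, 3.9]
width: 0.0936
```

```bash
python3 -m creep '[[0,0,-4,0,0,0,0],[0,0,-9,0,0,0,0],[0,0,-15,0,0,0,0],[0,0,-22,0,0,0,0],[0,0,-29,0,0,0,0]]'; python3 -m creep '[[0,0,-7,0,0,0,0],[0,0,-14,0,0,0,0],[0,0,-21,0,0,0,0],[0,0,-28,0,0,0,0],[0,0,-35,0,0,0,0]]'
python3 - <<'E'
from h import *
s=snap('scene','s23');cv2.imwrite('pics/s23b.png',cv2.resize(s['color'][140:320,130:350],None,fx=3.5,fy=3.2))
go(.58,.0,.047,1.557)
E
```

```text
time: 35.22
tool_pos: [0.4762, -0.0014, 0.047]
ee_rot: [-1.57, 0.0, 1.557]
wrist_force: [-5.7, -1.5, 4.9]
width: 0.0939
time: 35.85
tool_pos: [0.511, -0.0022, 0.047]
ee_rot: [-1.569, 0.001, 1.556]
wrist_force: [-7.4, -2.1, 3.2]
width: 0.0943
at [ 0.5122 -0.0021  0.047 ] yaw 1.557 -> shift [  3.1   0.  -67.8] turn [ 0. -0. -0.]
```

View pics/s23b.png

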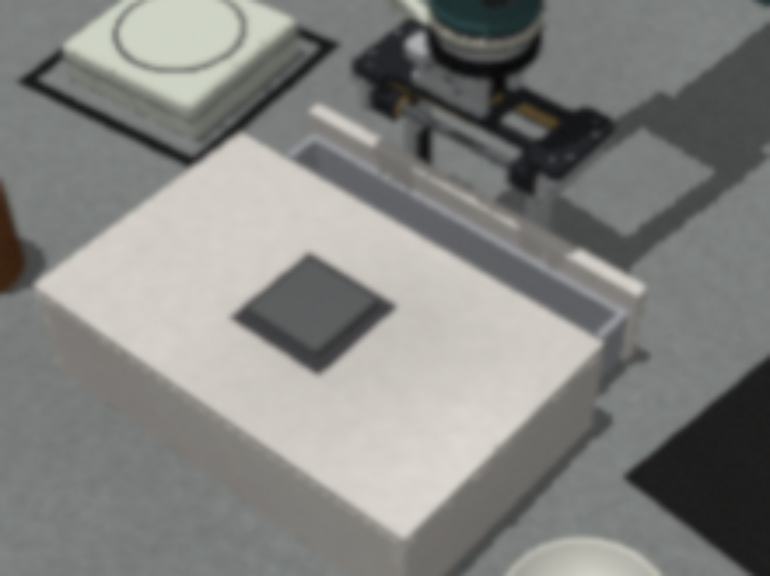

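```bash
python3 -m creep '[[0,0,-8,0,0,0,0],[0,0,-16,0,0,0,0],[0,0,-24,0,0,0,0],[0,0,-32,0,0,0,0],[0,0,-40,0,0,0,0]]'; python3 -m creep '[[0,0,-6,0,0,0,0],[0,0,-12,0,0,0,0],[0,0,-18,0,0,0,0],[0,0,-23,0,0,0,0],[0,0,-27,0,0,0,0]]'; python3 -m creep '[[0,0,-3,0,0,0,0],[0,0,-5,0,0,0,0],[0,0,-7,0,0,0,0]]'
```

```text
time: 36.52
tool_pos: [0.5504, -0.0029, 0.0469]
ee_rot: [-1.568, 0.001, 1.556]
wrist_force: [-7.5, -1.2, 5.7]
width: 0.0941
time: 37.15
tool_pos: [0.5768, -0.0035, 0.0469]
ee_rot: [-1.567, 0.001, 1.556]
wrist_force: [-6.7, -2.3, 4.7]
width: 0.0938
time: 37.52
tool_pos: [0.5794, -0.0035, 0.0469]
ee_rot: [-1.557, 0.002, 1.554]
wrist_force: [-23.6, -1.1, 13.8]
width: 0.0942
```

```bash
python3 -m creep '[[0,0,10,0,0,0,0],[0,0,40,0,0,0,0],[0,-20,100,0,0,0,0],[0,-60,130,0,0,0,0],[0,-100,150,0,0,0,0]]'
python3 - <<'E'
from car import *
s=carrier('t24');cv2.imwrite('pics/t24b.png',cv2.resize(s['color'][80:290,100:420],None,fx=2.5,fy=2.5,interpolation=cv2.INTER_CUBIC))
s=snap('scene','s24');cv2.imwrite('pics/s24b.png',cv2.resize(s['color'][140:320,130:350],None,fx=3.5,fy=3.2))
print([(round(d["p"],2),np.round(d["point"],3).tolist()) for d in robot.landmark_of('drawer_front','top')])
E
```

```text
time: 38.15
tool_pos: [0.4347, -0.0001, 0.1476]
ee_rot: [-1.573, -0.001, 1.558]
wrist_force: [0.2, -0.5, 0.1]
width: 0.094
blob [ 344  184   48   47 1878] ctr [ 487.1 -323.8] size [133.6 133.8] ang 3.72
[(0.81, [0.591, 0.003, 0.052])]
```

View pics/s24b.png

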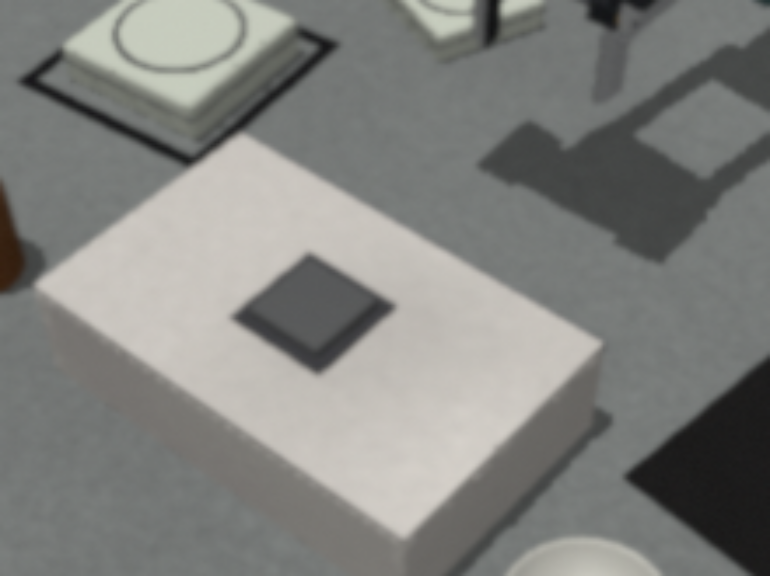

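View pics/t24b.png

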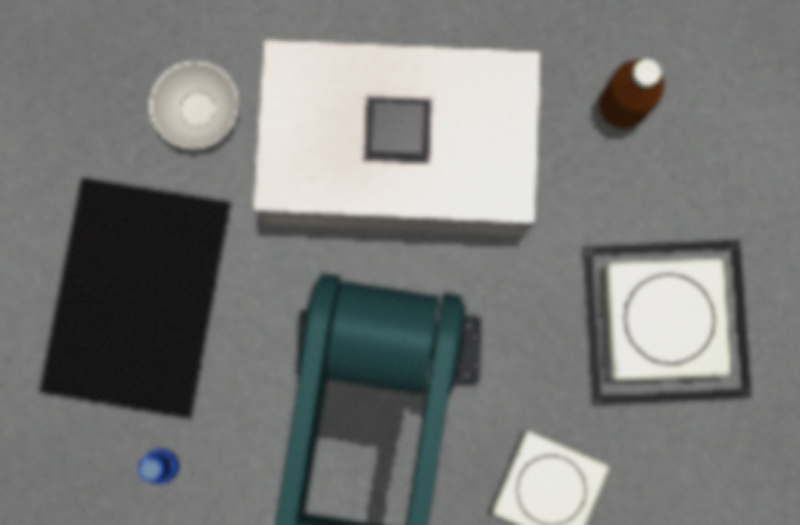

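The drawer is flush and stays latched, the carrier is unmoved inside the outline, and the robot touches nothing. I take one more settled check before handing in.

```bash
python3 -m creep '[[0,-20,0,0,0,0,0],[0,-20,0,0,0,0,0],[0,-20,0,0,0,0,0],[0,-20,0,0,0,0,0],[0,-20,0,0,0,0,0]]'
python3 - <<'E'
from car import *
carrier('t25'); print([(round(d["p"],2),np.round(d["point"],3).tolist()) for n in ('drawer_front','wash_bottle','dish') for d in robot.landmark_of(n,'top')[:1]])
print(np.round(robot.get_obs()['wrist_force'],1))
robot.close_job()
E
```

```text
time: 38.92
tool_pos: [0.4349, -0.0005, 0.1662]
ee_rot: [-1.57, -0.0, 1.557]
wrist_force: [-0.9, 0.0, -0.2]
width: 0.0936
blob [ 344  184   48   47 1880] ctr [ 487.  -323.8] size [133.7 133.8] ang 3.79
[(0.8, [0.588, 0.002, 0.051]), (0.88, [0.755, -0.278, -0.001]), (0.76, [0.734, 0.248, -0.002])]
[ 0.7  0.2 -0.6]
the job is handed in; nothing more can be done
```

I pushed the large white carrier box into the outline with two fingers and pressed the latch pad. The drawer came out, and I stood both objectives and both eyepieces in it. I then pushed the drawer shut and handed the job in at about 39 s.

**Last checks before handing in:**
- **Carrier:** its centre is about 7 mm off the outline's centre in y and under 1 mm in x. Its angle matches to within about 0.01 rad.
- **Drawer:** the front reads x = 0.588 m, the same as at the start. It stayed flush after the gripper backed off.
- **Bottle and dish:** within about 5 mm of their first readings, which is close to the camera's accuracy.
- **Robot:** clear of everything, with wrist force about 0.

**What went wrong or could not be checked:**
- The first objective slipped about 8 mm in the grip, so it touched down early with about 16 N. It still stood upright.
- The parts were last seen standing just before the drawer was closed. The shut drawer hides them, so I could not check them after the closing push.
- I saw no sign of anything being knocked aside during the run.

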